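# Set hanging eyes in wreath name slats and sort them by colour

### The job

Set the hanging eyes in the wreath slats: put every slat that is on the table into the eyelet press, one per lane, lying flat on the bed, pushed up flush against both the end stop (front of the grey beam) and the lane's side stop. With all of them registered together, pull the sprung black handle towards you all the way to its stop, keep it there a moment, and let it spring fully home. Then take the slats out and lay the red ones in the red tray and the green ones in the green tray, leaving the ribbon spool, pine cone and cinnamon bundle where they are.

Things in the scene. Friction and masses are not known exactly. Their poses are not given: they have to be found in the camera images.
- press: fixed eyelet press; origin at table level. Aluminium bed x -70 to 85, y -172 to 170 mm, top at z = 10 mm. A grey beam along y on its far side, top z = 60; its near face at x = 40 mm is the end stop. Over each lane a 20 mm wide dark nose juts 9 mm from the beam, underside z = 39. Four lanes along x, loaded from the near (-x) side, the robot's side
- lane_1 (a point): where the centre of a registered slat belongs (slat flat along the press's x, centre at z = 16 mm) in lane 1, the rightmost (x = -2, y = -141 mm in the press frame). Dark blocks (x = 3 to 37 mm, top z = 24 mm) flank its far end 38 mm apart: the right one is the side stop, its face 14 mm to the right of this point; the left one stands 10 mm clear of the slat
- lane_2 (a point): where the centre of a registered slat belongs (slat flat along the press's x, centre at z = 16 mm) in lane 2, next to the rightmost (x = -2, y = -81 mm in the press frame). Dark blocks (x = 3 to 37 mm, top z = 24 mm) flank its far end 38 mm apart: the right one is the side stop, its face 14 mm to the right of this point; the left one stands 10 mm clear of the slat
- lane_3 (a point): where the centre of a registered slat belongs (slat flat along the press's x, centre at z = 16 mm) in lane 3, next to the leftmost (x = -2, y = -21 mm in the press frame). Dark blocks (x = 3 to 37 mm, top z = 24 mm) flank its far end 38 mm apart: the right one is the side stop, its face 14 mm to the right of this point; the left one stands 10 mm clear of the slat
- lane_4 (a point): where the centre of a registered slat belongs (slat flat along the press's x, centre at z = 16 mm) in lane 4, the leftmost (x = -2, y = 39 mm in the press frame). Dark blocks (x = 3 to 37 mm, top z = 24 mm) flank its far end 38 mm apart: the right one is the side stop, its face 14 mm to the right of this point; the left one stands 10 mm clear of the slat
- pull (a joint): sprung pull handle of the press: 0 = home, 0.045 m = fully out at its stop, towards the press's -x (the robot). Takes about 5 N to start and 12 N at the stop; springs back when let go
- pull_grip (a point): grip point on the pull handle (moves with it), 52 mm above the table: an upright black bar 14 mm thick along the press's x (pull direction), 44 mm wide along y, z = 12 to 64 mm. Home: x = -22, y = 140 mm in the press frame, 55 mm clear of the beam; a thin rod joins them, top at z = 24 mm
- red_a: red-painted wooden name slat with bare wood edges, a plain bar 84 (its x) x 28 (y) x 12 mm (z), the same any way round; origin at its very centre. Starts flat on the table; may be absent
- red_b: red-painted wooden name slat with bare wood edges, a plain bar 84 (its x) x 28 (y) x 12 mm (z), the same any way round; origin at its very centre. Starts flat on the table; may be absent
- red_c: red-painted wooden name slat with bare wood edges, a plain bar 84 (its x) x 28 (y) x 12 mm (z), the same any way round; origin at its very centre. Starts flat on the table; may be absent
- green_a: green-painted wooden name slat with bare wood edges, a plain bar 84 (its x) x 28 (y) x 12 mm (z), the same any way round; origin at its very centre. Starts flat on the table; may be absent
- green_b: green-painted wooden name slat with bare wood edges, a plain bar 84 (its x) x 28 (y) x 12 mm (z), the same any way round; origin at its very centre. Starts flat on the table; may be absent
- tray_red: fixed open red plastic tray, 130 (x) x 150 (y) x 35 mm high outside, walls and floor 5 mm; origin at the centre of its underside
- tray_green: fixed open green plastic tray, 130 (x) x 150 (y) x 35 mm high outside, walls and floor 5 mm; origin at the centre of its underside
- spool: bystander: olive ribbon spool standing up, 72 mm across, 80 mm high; origin under its centre
- pinecone: bystander: brown pine cone, about 60 mm across, 58 mm high; origin under its centre
- cinnamon: bystander: bundle of cinnamon sticks tied with olive ribbon, 150 (x) x 46 x 40 mm; origin under its centre
Not all that is in view belongs to the job. Of the things that look like the tray_red, take the one that is farthest to the robot's right at the start.

How it is judged:
On the way, in this order (a step that is already met when the one before it is completed fails the run):
1. every slat present lies registered in a lane, with the handle home (x of red_a in the frame of press between -0.005 and 0.001 m and z of red_a in the frame of press between 0.013 and 0.0195 m and angle between the x axis of each of red_a, red_b, red_c, green_a, green_b and the x axis of press, either way round below 0.06 rad and (y of red_a in the frame of press between -0.1435 and -0.138 m or y of red_a in the frame of press between -0.0835 and -0.078 m or y of red_a in the frame of press between -0.0235 and -0.018 m or y of red_a in the frame of press between 0.0365 and 0.042 m) and x of red_b in the frame of press between -0.005 and 0.001 m and z of red_b in the frame of press between 0.013 and 0.0195 m and (y of red_b in the frame of press between -0.1435 and -0.138 m or y of red_b in the frame of press between -0.0835 and -0.078 m or y of red_b in the frame of press between -0.0235 and -0.018 m or y of red_b in the frame of press between 0.0365 and 0.042 m) and x of red_c in the frame of press between -0.005 and 0.001 m and z of red_c in the frame of press between 0.013 and 0.0195 m and (y of red_c in the frame of press between -0.1435 and -0.138 m or y of red_c in the frame of press between -0.0835 and -0.078 m or y of red_c in the frame of press between -0.0235 and -0.018 m or y of red_c in the frame of press between 0.0365 and 0.042 m) and x of green_a in the frame of press between -0.005 and 0.001 m and z of green_a in the frame of press between 0.013 and 0.0195 m and (y of green_a in the frame of press between -0.1435 and -0.138 m or y of green_a in the frame of press between -0.0835 and -0.078 m or y of green_a in the frame of press between -0.0235 and -0.018 m or y of green_a in the frame of press between 0.0365 and 0.042 m) and x of green_b in the frame of press between -0.005 and 0.001 m and z of green_b in the frame of press between 0.013 and 0.0195 m and (y of green_b in the frame of press between -0.1435 and -0.138 m or y of green_b in the frame of press between -0.0835 and -0.078 m or y of green_b in the frame of press between -0.0235 and -0.018 m or y of green_b in the frame of press between 0.0365 and 0.042 m) and value of joint pull below 0.008 m), for 0.2 s.
2. the handle is pulled to its stop with every slat still registered (x of red_a in the frame of press between -0.005 and 0.001 m and z of red_a in the frame of press between 0.013 and 0.0195 m and angle between the x axis of each of red_a, red_b, red_c, green_a, green_b and the x axis of press, either way round below 0.06 rad and (y of red_a in the frame of press between -0.1435 and -0.138 m or y of red_a in the frame of press between -0.0835 and -0.078 m or y of red_a in the frame of press between -0.0235 and -0.018 m or y of red_a in the frame of press between 0.0365 and 0.042 m) and x of red_b in the frame of press between -0.005 and 0.001 m and z of red_b in the frame of press between 0.013 and 0.0195 m and (y of red_b in the frame of press between -0.1435 and -0.138 m or y of red_b in the frame of press between -0.0835 and -0.078 m or y of red_b in the frame of press between -0.0235 and -0.018 m or y of red_b in the frame of press between 0.0365 and 0.042 m) and x of red_c in the frame of press between -0.005 and 0.001 m and z of red_c in the frame of press between 0.013 and 0.0195 m and (y of red_c in the frame of press between -0.1435 and -0.138 m or y of red_c in the frame of press between -0.0835 and -0.078 m or y of red_c in the frame of press between -0.0235 and -0.018 m or y of red_c in the frame of press between 0.0365 and 0.042 m) and x of green_a in the frame of press between -0.005 and 0.001 m and z of green_a in the frame of press between 0.013 and 0.0195 m and (y of green_a in the frame of press between -0.1435 and -0.138 m or y of green_a in the frame of press between -0.0835 and -0.078 m or y of green_a in the frame of press between -0.0235 and -0.018 m or y of green_a in the frame of press between 0.0365 and 0.042 m) and x of green_b in the frame of press between -0.005 and 0.001 m and z of green_b in the frame of press between 0.013 and 0.0195 m and (y of green_b in the frame of press between -0.1435 and -0.138 m or y of green_b in the frame of press between -0.0835 and -0.078 m or y of green_b in the frame of press between -0.0235 and -0.018 m or y of green_b in the frame of press between 0.0365 and 0.042 m) and value of joint pull above 0.0415 m), for 0.1 s.
3. the handle has sprung home again (value of joint pull below 0.004 m), for 0.2 s.
At the end, for the whole second after the job is handed in: every slat present rests in the tray of its own colour and the handle is home within 4 mm; before that, all slats lay flat within 3 mm of both stops and 0.06 rad of square while the handle was pulled to within 3.5 mm of its stop (x of red_a in the frame of tray_red between -0.06 and 0.06 m and y of red_a in the frame of tray_red between -0.07 and 0.07 m and z of red_a in the frame of tray_red between 0 and 0.036 m and linear speed of each of red_a, red_b, red_c, green_a, green_b below 0.03 m/s and x of red_b in the frame of tray_red between -0.06 and 0.06 m and y of red_b in the frame of tray_red between -0.07 and 0.07 m and z of red_b in the frame of tray_red between 0 and 0.036 m and x of red_c in the frame of tray_red between -0.06 and 0.06 m and y of red_c in the frame of tray_red between -0.07 and 0.07 m and z of red_c in the frame of tray_red between 0 and 0.036 m and x of green_a in the frame of tray_green between -0.06 and 0.06 m and y of green_a in the frame of tray_green between -0.07 and 0.07 m and z of green_a in the frame of tray_green between 0 and 0.036 m and x of green_b in the frame of tray_green between -0.06 and 0.06 m and y of green_b in the frame of tray_green between -0.07 and 0.07 m and z of green_b in the frame of tray_green between 0 and 0.036 m and value of joint pull below 0.004 m); the robot touches nothing.
It fails at once if the spool is pushed away by more than 40 mm (distance of spool from where it was at the start of the episode above 0.04 m).
It fails at once if the pinecone is pushed away by more than 40 mm (distance of pinecone from where it was at the start of the episode above 0.04 m).
It fails at once if the cinnamon is pushed away by more than 40 mm (distance of cinnamon from where it was at the start of the episode above 0.04 m).
Of red_a, red_b, red_c, green_a, green_b only 3 to 4 are there at a start; the rules pass over those that are not, and their reading is None.
At some moment in a run one of red_a, red_b, red_c, green_a, green_b may be knocked a few centimetres aside while the robot is not near it.
Once in a run the grip may slacken for a moment while it holds something.
It also fails if it takes over 210 s, if anything falls off the work surface, if the arm or the gripper's body presses on something with over 40 N, if the wrist force passes 120 N, or if a joint passes its speed limit or range.

### The arm

A 7-joint arm with a two-finger parallel gripper is mounted at the origin on the work surface. World frame = base frame: x ahead of the robot, y to its left, z up, the work surface at z = 0. Lengths are in m, angles in rad, forces in N, time in s.
With the tool pointing down it reaches from about 0.35 to 0.9 m from the base axis. Payload 8.1 kg.
Tool frame: the origin (TCP) lies at the very end of the fingers, on their centre line; the grasp point (between the pads) lies 19 mm behind it; z points along the fingers, y is the line along which they close (so a half turn about z gives the same grasp; the last joint's range is limited). The gripper opens to 92 mm and grips with 3 to 60 N. Pads are 19 mm wide; open, the fingers measure 130 mm over their backs; the gripper's body (75 mm by 190 mm) begins 47 mm behind the grasp point.
Start: joints at [1.115, 0.434, 0.025, 1.573, -0.012, 1.134, -0.075], TCP at [0.216, -0.587, 0.227] pointing down, gripper open.
Joint ranges: [-2.62, 2.62], [-0.44, 2.09], [-1.27, 1.32], [0.08, 2.57], [-1.32, 4.46], [0.12, 2], [-2.74, 2.74]. Speed limits (rad/s): [2.22, 2.22, 3.01, 3.01, 3.14, 3.14, 3.14].

### API

Orientations are given as a rotation vector (axis times angle).
In Python, from cell import arm gives the robot as it stands.
- The arm moves only by the tool carry_out, never from a script. Its argument "commands" is a list of rows, each a list of 7 numbers: the opening, from 0 (shut) to 1 (fully open), then the shift along the tool's x, y, z each as a share of 0.025 m, from -1 to 1, then the turn, a rotation vector about the tool's x, y, z each as a share of 0.1 rad, from -1 to 1. A call has 1 to 8 rows; each row shifts and turns the commanded pose from where the row before left it, along the tool's axes as they then stand; what a row does not reach is not made up. A row lasts 1/10 s, in which the tool goes at most 50 mm and 8.59 degrees, less where a joint would pass 70% of its speed; a pose out of reach is approached as far as the arm can. A call with a number of a shift or a turn outside -1 to 1 is refused whole. A call with a gripper value outside its range is refused whole. The fingers move at their own pace and stop on an object; "squeeze" is the grip in N (left out, the last holds). Time passes only in rows, so rows that do not move let the fingers close. It gives the time, the measured TCP pose, the force, the opening and the grip force at its end, in the units of the state.
- arm.observe(): the state, without advancing time (a new reading comes with each control period).
- arm.get_image(name): name is "side" or "top" or "wrist"; returns a dict with "pixels" (400x640x3 uint8, red, green, blue), "range_z" (400x640 float32, m along the optical axis (not along the pixel's ray), 0 where there is no reading), "mtx" (3x3 intrinsics, pixels), "R" (3x3) and "t" (3): a world point X has camera coordinates R X + t; the wrist camera has in their place "tool_from_camera" (4x4, takes a point from camera to tool coordinates, whose origin is the TCP and whose axes are the flange's). Camera axes: x right, y down, z forward; pixel columns grow to the right and rows downward; lengths in m; the calibration is good to about 2 mm. A picture is of the moment at which its call begins: read the wrist's pose just before it.
- arm.sign_off(): hands the job in; it is judged then, once.
The state is a dict: "clock": time; "joints": joint angles; "dq": joint speeds; "joint_efforts": joint torques, N m; "position": TCP position; "ee_rot": TCP orientation; "force": force on the tool from outside, world axes, zero at the start; "ft_torque": the same for the moment, N m; "width": opening from 0.0 (shut) to 1.0 (fully open); "gripper_force": force on a finger pad.
Only numpy, scipy, OpenCV 4.12 (cv2) and the standard library are available. Lean on these libraries where they do the work, as an engineer would, in place of code of your own. Each camera call takes 0.05 s, during which the arm holds its last target. There are 200 camera calls.

## Working session

There is one attempt and no reset: what is moved stays moved. The work goes in short steps, Python scripts to look and compute and a tool call to move; the robot and the scene stay as the last step left them, time stands still between calls to the robot, and variables do not carry over. Pictures are saved under pics/ and viewed, at most 14 in all, crops included, and the job is handed in when it is done.

Besides the shell and the picture viewer there is one more tool, called after "Call:" as name([rows], argument=value, ...), one row to a line, values as JSON. carry_out: Moves the arm, as the interface text tells. Shift numbers are shares of 0.025 m and turn numbers shares of 0.1 rad, none past 1 either way. Its arguments: {"type":"object","properties":{"commands":{"type":"array"},"squeeze":{"type":"number"}},"required":["commands"]}

```bash
mkdir -p pics; ls; python3 - <<'E'
from cell import arm
import cv2,numpy as np
s=arm.observe();print(s)
for n in("top","side"):
    d=arm.get_image(n);np.savez(f"pics/{n}0.npz",**d)
    cv2.imwrite(f"pics/{n}0.png",d["pixels"][:,:,::-1]);print(n,d["mtx"],d["R"],d["t"])
E
```

```text
pics
{'clock': 0.0, 'joints': array([ 1.11539696,  0.43520936,  0.02495304,  1.57411894, -0.0115912 ,
        1.13396456, -0.07512661]), 'dq': array([ 0.0006981 , -0.00084175,  0.00080306,  0.00019665,  0.00109438,
       -0.0009262 ,  0.00018403]), 'joint_efforts': array([-3.25449901e-04, -6.67859745e+01,  9.85190570e-01, -3.14466155e+01,
       -6.04325999e-02,  4.30128293e-02,  1.57829218e-04]), 'position': array([ 0.21573089, -0.58604181,  0.22594474]), 'ee_rot': array([-3.09138457e+00, -5.50927427e-01,  6.44507941e-04]), 'force': array([-0.08174821,  0.17695176, -0.83790047]), 'ft_torque': array([ 0.00019986, -0.01813164,  0.01342962]), 'gripper_force': 0.0, 'width': 1.001655248792013}
top [[384.39486394   0.         315.38409393]
 [  0.         384.39486394 199.79427411]
 [  0.           0.           1.        ]] [[-0.00313967 -0.99999243 -0.00229724]
 [-0.99664581  0.003317   -0.08176868]
 [ 0.08177568  0.00203281 -0.99664869]] [0.0537259  0.53475051 1.25040391]
side [[416.29142861   0.         325.32508207]
 [  0.         416.29142861 196.30606818]
 [  0.           0.           1.        ]] [[-0.68813787 -0.72552576  0.00886821]
 [-0.40111994  0.3702078  -0.83788363]
 [ 0.60462308 -0.58013667 -0.54577685]] [0.40372415 0.26813775 0.75590954]
```

View pics/top0.png

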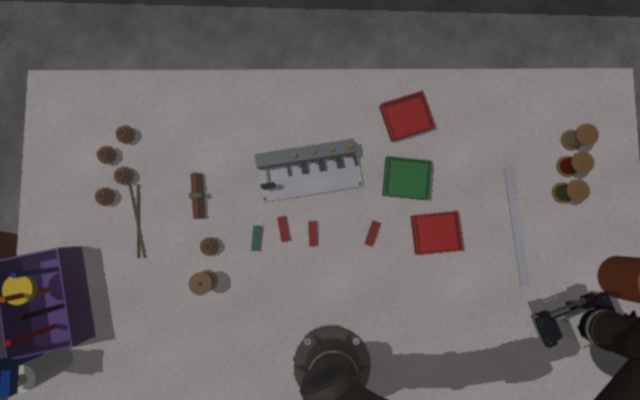

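View pics/side0.png

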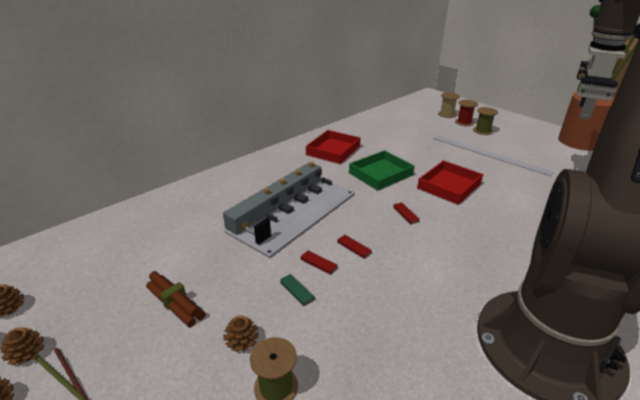

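The top view shows slats: green at (257,238) and reds at (284,229), (313,233) and (372,233). The press is near (310,170), its handle at (268,183), and the green tray at (408,178). There are two red-tray candidates, (407,116) and (437,233). The task wants the one farthest right, which looks like (437,233). I'll check that with an enlarged crop and numbers.

```bash
cat > h.py <<'E'
import numpy as np,cv2
def w(d,px,z):
    px=np.atleast_2d(px).astype(float);r=np.c_[px,np.ones(len(px))]@np.linalg.inv(d["mtx"]).T@d["R"]
    c=-d["R"].T@d["t"];return c+r*((z-c[2])/r[:,2])[:,None]
def blobs(d,col,z,lo=60,roi=None):
    p=d["pixels"];h=cv2.cvtColor(p,cv2.COLOR_RGB2HSV)
    H=h[...,0].astype(int);m=(h[...,1]>110)&(h[...,2]>40)
    m&=((H<8)|(H>172)) if col=="r" else ((H>45)&(H<90))
    m=m.astype(np.uint8);n,l,s,c=cv2.connectedComponentsWithStats(m)
    out=[]
    for i in range(1,n):
        if s[i,4]<lo: continue
        y,x=np.nonzero(l==i);W=w(d,np.c_[x,y],z)[:,:2]
        (cx,cy),(a,b),t=cv2.minAreaRect((W*1000).astype(np.float32))
        if a<b:t+=90
        C=np.cov(W.T);e,v=np.linalg.eigh(C);v=v[:,1]
        out.append((c[i].round(1),W.mean(0).round(4),np.round([cx,cy,a,b],1),round((t+90)%180-90,1),round(np.degrees(np.arctan(v[1]/v[0])),1),s[i,4]))
    return out
E
python3 - <<'E'
from h import *
d=np.load("pics/top0.npz")
for c in"rg":
    print("slats z12",c)
    for b in blobs(d,c,.012):print(*b)
    print("trays z35")
    for b in blobs(d,c,.035,600):print(*b)
p=d["pixels"][:,:,::-1]
c=cv2.resize(p[130:210,245:375],None,fx=6,fy=6,interpolation=cv2.INTER_CUBIC);cv2.imwrite("pics/press.png",c)
c=cv2.resize(p[80:265,360:480],None,fx=3,fy=3,interpolation=cv2.INTER_CUBIC);cv2.imwrite("pics/trays.png",c)
E
```

```text
slats z12 r
[406.9 115.5] [ 0.8219 -0.2595] [ 822.3 -259.7  132.   156.3] -72.7 -72.3 1740
[566.5 166. ] [ 0.6466 -0.791 ] [ 645.7 -789.5   51.9   43.1] 15.2 20.1 159
[436.7 232.4] [ 0.426  -0.3493] [ 426.4 -349.   128.4  156.7] -84.8 -84.8 1830
[283.2 228.6] [0.4403 0.1591] [440.5 159.1  77.9  23.1] 10.6 10.7 166
[312.6 233.3] [0.4246 0.0616] [424.1  61.4  76.8  22.3] 3.7 3.6 161
[372.1 233. ] [ 0.4249 -0.1356] [ 425.1 -135.6   23.7   76.8] -20.5 -20.7 168
[  3.8 249.1] [0.3756 1.0832] [ 381.4 1077.8   56.9   36.3] 3.7 17.3 109
[ 27.3 335.5] [0.0966 0.989 ] [ 98.4 978.1  17.4 166.8] -71.8 -70.4 208
trays z35
[406.9 115.5] [ 0.8149 -0.254 ] [ 815.3 -254.1  129.7  153.5] -72.7 -72.3 1740
[436.7 232.4] [ 0.4261 -0.3421] [ 426.5 -341.9  126.1  153.8] -84.8 -84.8 1830
slats z12 g
[408.2 178.8] [ 0.6053 -0.259 ] [ 605.  -257.6  122.8  115.7] 84.8 71.4 1204
trays z35
[408.2 178.8] [ 0.6022 -0.2534] [ 601.9 -252.1  120.5  113.7] 84.8 71.4 1204
```

View pics/press.png

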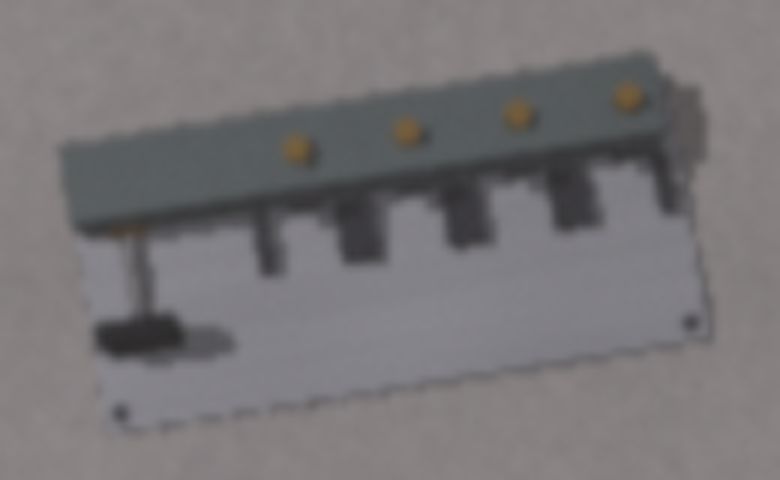

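View pics/trays.png

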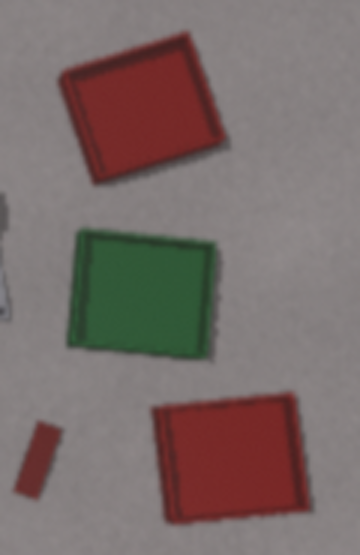

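The crops show the trays at (407,116), y≈-0.254, and (437,233), y≈-0.342. The second is farther right, so it's tray_red. In the press crop the bed's near corners are at (108,433) and (712,342), and the beam's top corners at (62,145), (650,52), (660,133) and (78,225).

```bash
cat >> h.py <<'E'
from scipy.optimize import least_squares
from scipy.spatial.transform import Rotation as Ro
def proj(d,X):
    c=np.atleast_2d(X)@d["R"].T+d["t"];q=c@d["mtx"].T;return q[:,:2]/q[:,2:]
def P2W(p,X):
    X=np.atleast_2d(X).astype(float);c,s=np.cos(p[2]),np.sin(p[2])
    return np.c_[p[0]+c*X[:,0]-s*X[:,1],p[1]+s*X[:,0]+c*X[:,1],X[:,2]]
E
python3 - <<'E'
from h import *
d=np.load("pics/top0.npz")
px=(np.array([[108,433],[712,342],[62,145],[650,52],[660,133],[78,225]])+.5)/6-.5+[245,130]
X=np.array([[-70,170,10],[-70,-172,10],[85,170,60],[85,-172,60],[40,-172,60],[40,170,60]])/1000
r=least_squares(lambda p:(proj(d,P2W(p,X))-px).ravel(),[.6,.06,.15]);print(r.x,r.fun.round(1))
for y in(-.141,-.081,-.021,.039):print(P2W(r.x,[-.002,y,.016]))
h=cv2.cvtColor(d["pixels"],cv2.COLOR_RGB2HSV);print(h[238,254:261])
m=np.zeros((400,640),bool);m[220:256,245:270]=1
y,x=np.nonzero(m&(h[...,1]>70)&(abs(h[...,0].astype(int)-70)<30));W=w(d,np.c_[x,y],.012)[:,:2]
print(len(x),W.mean(0),cv2.minAreaRect((W*1000).astype(np.float32)))
E
```

```text
[0.62358805 0.07474407 0.15698118] [-1.   0.6 -0.7 -0.5 -2.6  0.4  3.4 -0.7  4.1 -0.7 -3.2  0.6]
[[ 0.64365619 -0.06483484  0.016     ]]
[[ 0.63427596 -0.00557261  0.016     ]]
[[0.62489573 0.05368961 0.016     ]]
[[0.61551549 0.11295184 0.016     ]]
[[74 70 80]
 [74 67 80]
 [73 66 81]
 [74 70 80]
 [73 68 79]
 [73 61 75]
 [69 25 72]]
2 [0.3881148  0.24878473] ((388.11480712890625, 248.78472900390625), (16.396739959716797, 0.0), 126.77437591552734)
```

Call:
carry_out([
  [1,0,0,0,0,0,1],
  [1,0,0,0,0,0,1],
  [1,0,0,0,0,0,1],
  [1,0,0,0,0,0,1],
  [1,0,0,0,0,0,1],
  [1,0,0,0,0,0,1],
  [1,0,0,0,0,0,1],
  [1,0,0,0,0,0,0],
], squeeze=20)

```text
clock: 0.9
position: [0.2159, -0.5862, 0.2263]
ee_rot: [-3.093, 0.545, 0.001]
force: [0.2, -0.1, 0.3]
width: 0.999
gripper_force: 0.0
```

Call:
carry_out([
  [1,0.07,-0.9,0,0,0,0],
  [1,0.07,-0.9,0,0,0,0],
  [1,0.07,-0.9,0,0,0,0],
  [1,0.07,-0.9,0,0,0,0],
  [1,0.07,-0.9,0,0,0,0],
  [1,0.07,-0.9,0,0,0,0],
  [1,0.07,-0.9,0,0,0,0],
  [1,0.07,-0.9,0,0,0,0],
])

```text
clock: 1.7
position: [0.2905, -0.4211, 0.2266]
ee_rot: [-3.095, 0.537, 0.0]
force: [-0.1, 0.5, -0.3]
width: 0.999
gripper_force: 0.0
```

Call:
carry_out([
  [1,0.07,-0.9,0,0,0,0],
  [1,0.07,-0.9,0,0,0,0],
  [1,0.07,-0.9,0,0,0,0],
  [1,0.07,-0.9,0,0,0,0],
  [1,0.07,-0.9,0,0,0,0],
  [1,0.07,-0.9,0,0,0,0],
  [1,0.07,-0.9,0,0,0,0],
  [1,0.07,-0.9,0,0,0,0],
])

```text
clock: 2.5
position: [0.365, -0.2567, 0.2267]
ee_rot: [3.095, -0.537, -0.0]
force: [-0.2, -0.2, -0.4]
width: 0.998
gripper_force: 0.0
```

Call:
carry_out([
  [1,0.07,-0.9,0,0,0,0],
  [1,0.07,-0.9,0,0,0,0],
  [1,0.07,-0.9,0,0,0,0],
  [1,0.07,-0.9,0,0,0,0],
  [1,0.07,-0.9,0,0,0,0],
  [1,0.07,-0.9,0,0,0,0],
  [1,0,0,0,0,0,0],
])

```text
clock: 3.2
position: [0.4216, -0.1313, 0.2267]
ee_rot: [-3.096, 0.531, -0.0]
force: [-0.1, 0.2, 0.2]
width: 1.001
gripper_force: 0.0
```

```bash
cat >> h.py <<'E'
def wrist(arm):
    s=arm.observe();d=dict(arm.get_image("wrist"));T=np.eye(4);T[:3,:3]=Ro.from_rotvec(s["ee_rot"]).as_matrix();T[:3,3]=s["position"]
    C=np.linalg.inv(T@d["tool_from_camera"]);d["R"]=C[:3,:3];d["t"]=C[:3,3];return s,d
def yaw(s):
    x=Ro.from_rotvec(s["ee_rot"]).as_matrix()[:,0];return np.degrees(np.arctan2(x[1],x[0]))
def to(s,xyz,deg=None):
    "shares needed (tool axes of now) to get to xyz; turn share for yaw"
    R=Ro.from_rotvec(s["ee_rot"]).as_matrix();v=R.T@(np.array(xyz)-s["position"])/.025
    q=None if deg is None else -np.radians(deg-yaw(s))/.1
    # shift shares if the turn is made first
    if deg is not None:
        c,n=np.cos(np.radians(deg)),np.sin(np.radians(deg));e=np.array(xyz)-s["position"]
        v2=np.array([c*e[0]+n*e[1],n*e[0]-c*e[1],-e[2]])/.025
        return v.round(2),round(q,2),v2.round(2)
    return v.round(2)
E
python3 - <<'E'
from h import *
from cell import arm
s,d=wrist(arm);print(s["clock"],s["position"],yaw(s),s["width"],d["tool_from_camera"].round(3),d["mtx"][0])
np.savez("pics/w1.npz",**d);cv2.imwrite("pics/w1.png",d["pixels"][:,:,::-1])
for b in blobs(d,"r",.012,800):print(*b)
E
```

```text
3.2 [ 0.42164329 -0.13134222  0.22673225] -19.467699615075073 1.001082924003808 [[ 0.001 -0.95  -0.312  0.084]
 [ 1.     0.001 -0.001  0.   ]
 [ 0.001 -0.312  0.95  -0.159]
 [ 0.     0.     0.     1.   ]] [317.62467075   0.         318.11543505]
[506.1  94.3] [ 0.4268 -0.3555] [ 422.7 -353.2  139.7  168.6] -84.4 -86.1 19386
[321.9 159.1] [ 0.4267 -0.1373] [ 424.8 -137.    26.7   82.6] -19.8 -20.0 1546
[174.5 210.5] [0.4264 0.0592] [425.   59.2  82.9  31.7] 2.8 2.5 1530
[100.7 223.2] [0.4422 0.1562] [441.1 156.   82.8  34.4] 10.7 10.8 1588
```

View pics/w1.png

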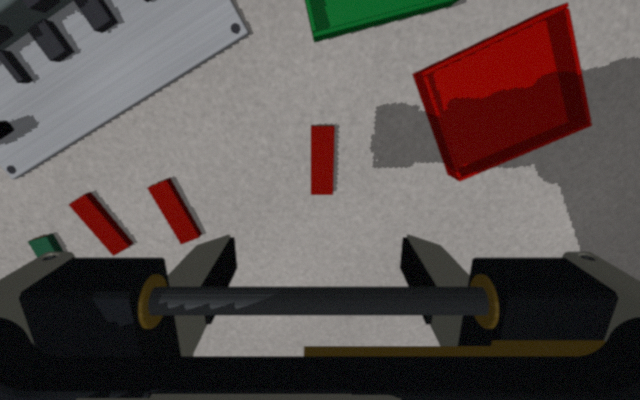

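The wrist view shows the red slat at (322,159) between the fingers, the other reds at (101,223) and (175,210), and the red tray at (506,94). I'll grip about 22 mm behind the slat's centre so the fingers stay clear of the lane blocks.

Call:
carry_out([
  [1,-0.34,0.08,1,0,0,0],
  [1,-0.34,0.08,1,0,0,0.08],
  [1,0,0,1,0,0,0],
  [1,0,0,1,0,0,0],
  [1,0,0,1,0,0,0],
  [1,0,0,1,0,0,0],
  [1,0,0,1,0,0,0],
  [1,0,0,1,0,0,0],
])

```text
clock: 4.05
position: [0.403, -0.1333, 0.0259]
ee_rot: [3.092, -0.554, 0.001]
force: [0.3, 0.5, -0.2]
width: 1.001
gripper_force: 0.0
```

Call:
carry_out([
  [1,0,0,0.5,0,0,0],
  [1,0,0,0.38,0,0,0],
  [1,0,0,0,0,0,0],
  [0,0,0,0,0,0,0],
  [0,0,0,0,0,0,0],
  [0,0,0,0,0,0,0],
  [0,0,0,0,0,0,0],
  [0,0,0,0,0,0,0],
], squeeze=20)

```text
clock: 4.85
position: [0.4034, -0.1322, 0.005]
ee_rot: [3.092, -0.555, 0.001]
force: [0.2, 0.4, 0.2]
width: 0.615
gripper_force: 0.0
```

Call:
carry_out([
  [0,0,0,0,0,0,0],
  [0,0,0,-1,0,0,0],
  [0,0,0,-1,0,0,0],
  [0,0,0,-1,0,0,0],
  [0,0,0,-1,0,0,0],
  [0,0,0,-1,0,0,0],
  [0,0,0,0,0,0,0],
])

```text
clock: 5.55
position: [0.405, -0.1325, 0.1324]
ee_rot: [3.092, -0.555, 0.008]
force: [0.9, -0.5, -0.3]
width: 0.019
gripper_force: 0.0
```

The fingers needed longer to close, so the lift started before they gripped. I'll look again and retry.

Call:
carry_out([
  [0.6,0,0,-1,0,0,0],
  [0.6,0,0,-1,0,0,0],
  [0.6,0,0,0,0,0,0],
  [0.6,0,0,0,0,0,0],
  [0.6,0,0,0,0,0,0],
])

```text
clock: 6.05
position: [0.4025, -0.132, 0.1787]
ee_rot: [-3.092, 0.555, 0.003]
force: [0.1, -0.8, 0.1]
width: 0.412
gripper_force: 0.0
```

```bash
cat >> h.py <<'E'
def grip(s,b,off=.022,z=.005):
    x,y=b[2][:2]/1000;a=b[3];r=np.radians(a);return to(s,[x-off*np.cos(r),y-off*np.sin(r),z],a)
E
cat > look.py <<'E'
from h import *
from cell import arm
s,d=wrist(arm);print(s["clock"],s["position"].round(4),yaw(s).round(1),round(s["width"],2),s["gripper_force"])
for c in"rg":
    for b in blobs(d,c,.012,500 if c=="r" else 300):
        if max(b[2][2:])<100:print(c,*b,grip(s,b))
E
python3 look.py
```

```text
6.05 [ 0.4025 -0.132   0.1787] -20.4 0.41 0.0
r [315.2 151.1] [ 0.4268 -0.1375] [ 425.4 -136.8   26.9   82.5] -19.7 -20.0 2114 (array([ 0.06, -0.13,  6.95]), np.float64(-0.11), array([ 0.05, -0.13,  6.95]))
r [147.9 212.9] [0.4265 0.0588] [425.1  58.7  82.9  32.8] 2.7 2.5 2064 (array([-2.6 , -7.12,  6.95]), np.float64(-4.02), array([ 0.38, -7.58,  6.95]))
r [ 64.5 228.3] [0.4427 0.1556] [441.2 155.6  82.7  36.3] 10.2 11.2 2135 (array([ -3.3 , -10.88,   6.95]), np.float64(-5.33), array([  2.68, -11.05,   6.95]))
g [  6.2 261.7] [0.4306 0.2438] [428.8 241.2  20.1  43.2] -37.7 -35.9 366 (array([ -5.04, -14.63,   6.95]), np.float64(3.03), array([ -9.18, -12.45,   6.95]))
```

Call:
carry_out([
  [0.6,0.05,-0.13,1,0,0,-0.1],
  [0.6,0,0,1,0,0,0],
  [0.6,0,0,1,0,0,0],
  [0.6,0,0,1,0,0,0],
  [0.6,0,0,1,0,0,0],
  [0.6,0,0,1,0,0,0],
  [0.6,0,0,0.9,0,0,0],
  [0.6,0,0,0.05,0,0,0],
])

```text
clock: 6.9
position: [0.4032, -0.129, 0.0034]
ee_rot: [-3.095, 0.539, 0.009]
force: [-0.1, 0.4, 0.1]
width: 0.599
gripper_force: 0.0
```

Call:
carry_out([
  [0,0,0,0,0,0,0],
  [0,0,0,0,0,0,0],
  [0,0,0,0,0,0,0],
  [0,0,0,0,0,0,0],
  [0,0,0,0,0,0,0],
  [0,0,0,0,0,0,0],
  [0,0,0,0,0,0,0],
  [0,0,0,0,0,0,0],
], squeeze=20)

```text
clock: 7.7
position: [0.4061, -0.1297, 0.0067]
ee_rot: [3.095, -0.54, 0.002]
force: [-1.1, 1.0, 8.0]
width: 0.3
gripper_force: 20.0
```

Call:
carry_out([
  [0,0,0,-1,0,0,0],
  [0,0,0,-1,0,0,0],
  [0,0,0,-1,0,0,-1],
  [0,0,0,-1,0,0,-1],
  [0,0,0,0,0,0,-1],
  [0,0,0,0,0,0,-1],
  [0,0,0,0,0,0,-1],
  [0,0,0,0,0,0,-0.1],
])

```text
clock: 8.5
position: [0.4055, -0.1297, 0.1063]
ee_rot: [3.13, 0.261, 0.001]
force: [-0.8, -0.4, -0.2]
width: 0.302
gripper_force: 20.0
```

Call:
carry_out([
  [0,0.9,-0.18,0,0,0,0],
  [0,0.9,-0.18,0,0,0,0],
  [0,0.9,-0.18,0,0,0,0],
  [0,0.9,-0.18,0,0,0,0],
  [0,0.9,-0.18,0,0,0,0],
  [0,0.9,-0.18,0,0,0,0],
  [0,0,0,0,0,0,0],
])

```text
clock: 9.2
position: [0.537, -0.079, 0.1061]
ee_rot: [-3.13, -0.258, -0.004]
force: [-0.7, -0.3, -0.4]
width: 0.299
gripper_force: 20.0
```

```bash
python3 - <<'E'
from h import *
from cell import arm
s,d=wrist(arm);print(s["clock"],s["position"],yaw(s),s["gripper_force"])
np.savez("pics/w2.npz",**d);cv2.imwrite("pics/w2.png",d["pixels"][:,:,::-1])
print(proj(d,P2W([0.6236,.0747,.157],[[-.07,-.172,.01],[-.07,.17,.01],[.003,-.155,.024],[.003,-.117,.024]])))
E
```

```text
9.2 [ 0.5370425  -0.07897651  0.10612734] 9.412576330822228 19.989093840122223
[[361.25278003 150.36156136]
 [-62.25868746 146.75376319]
 [344.6170067   49.1131602 ]
 [289.94397458  48.63953831]]
```

View pics/w2.png

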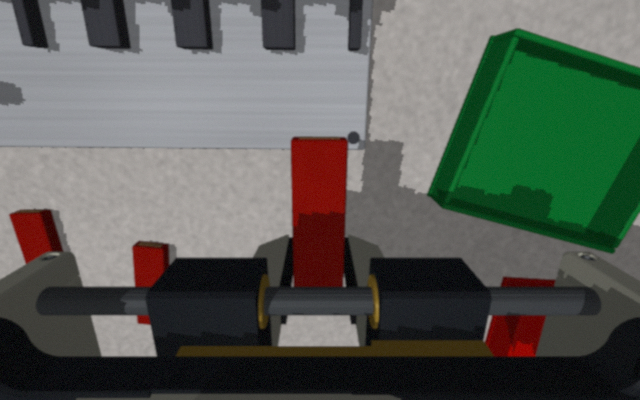

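The slat is held at (320,210). The bed's right near corner is at about (365,150), with lane 1 between the blocks at (278,25) and (355,25). I'll enlarge that area to refine the press pose.

```bash
python3 - <<'E'
import cv2
p=cv2.imread("pics/w2.png");c=cv2.resize(p[0:160,170:380],None,fx=3.5,fy=3.5,interpolation=cv2.INTER_CUBIC)
cv2.imwrite("pics/w2c.png",cv2.convertScaleAbs(c,alpha=1.6,beta=15))
E
```

```text
(no output)
```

View pics/w2c.png

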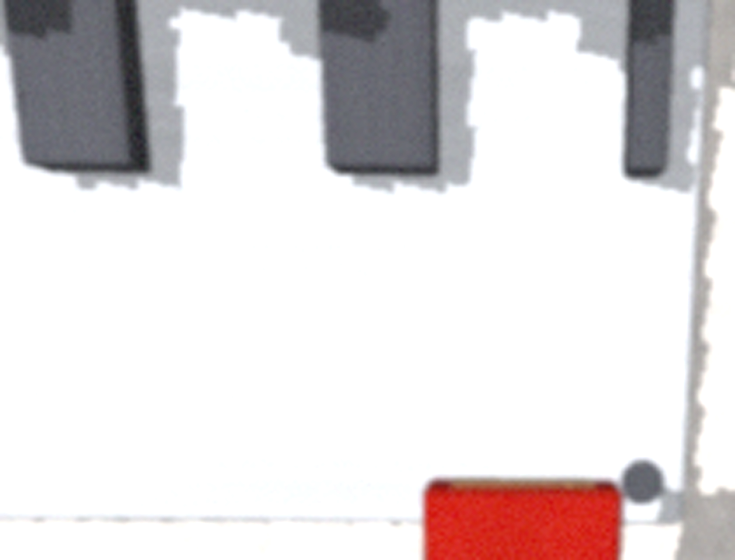

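```bash
python3 - <<'E'
from h import *
d=np.load("pics/w2.npz")
f=lambda a:(np.array(a)+.5)/3.5-.5+[170,0]
px=f([[682,521],[327,166],[437,168],[24,160],[128,164],[626,170]])
X=np.array([[-70,-172,10],[3,-95,24],[3,-117,24],[3,-35,24],[3,-57,24],[3,-155,24]])/1000
e=f([[0,516]])
def g(p):
    r=(proj(d,P2W(p,X))-px).ravel()
    # near edge line
    q=w(d,e,.01)[0];c,s=np.cos(p[2]),np.sin(p[2]);xp=c*(q[0]-p[0])+s*(q[1]-p[1])
    return np.r_[r,(xp+.07)*1300]
r=least_squares(g,[.6236,.0747,.157],loss="soft_l1");print(r.x.round(4),np.degrees(r.x[2]),g(r.x).round(1))
for y in(-.141,-.081,-.021,.039):print(P2W(r.x,[-.002,y,.016]).round(4), "grip22",P2W(r.x,[-.024,y,.016]).round(4))
print("slat front",w(d,f([[427,487],[619,487]]),.110),"z guess")
from cell import arm
s=arm.observe();p=r.x;print(to(s,P2W(p,[-.024-.02,-.139,.0165])[0],np.degrees(p[2])))
E
```

```text
[0.6254 0.072  0.1531] 8.772994142570504 [ 0.1  1.1 -0.6 -0.2 -0.3 -0.3 -0.5  0.4  1.5 -0.3  0.4 -0.2  0.1]
[[ 0.6449 -0.0677  0.016 ]] grip22 [[ 0.6232 -0.071   0.016 ]]
[[ 0.6357 -0.0084  0.016 ]] grip22 [[ 0.614  -0.0117  0.016 ]]
[[0.6266 0.0509 0.016 ]] grip22 [[0.6049 0.0476 0.016 ]]
[[0.6174 0.1102 0.016 ]] grip22 [[0.5957 0.1069 0.016 ]]
slat front [[ 0.59624533 -0.05547991  0.11      ]
 [ 0.60063999 -0.08179416  0.11      ]] z guess
(array([2.73, 0.13, 3.57]), np.float64(0.11), array([2.73, 0.1 , 3.57]))
```

Call:
carry_out([
  [0,0.85,0,0,0,0,0.11],
  [0,0.85,0,0.5,0,0,0],
  [0,0,0,1,0,0,0],
  [0,0,0,1,0,0,0],
  [0,0,0,0.95,0,0,0],
  [0,0,0,0,0,0,0],
  [0,0,0,0,0,0,0],
])

```text
clock: 9.95
position: [0.5754, -0.0745, 0.02]
ee_rot: [3.132, 0.239, -0.002]
force: [0.0, 0.4, -0.4]
width: 0.302
gripper_force: 20.0
```

Call:
carry_out([
  [0,0.5,0,0,0,0,0],
  [0,0.5,0,0,0,0,0],
  [0,0.4,0,0,0,0,0],
  [0,0.2,0,0,0,0,0],
  [0,0,0,0,0,0,0],
])

```text
clock: 10.45
position: [0.6165, -0.0678, 0.0203]
ee_rot: [3.132, 0.241, 0.002]
force: [-0.2, 0.3, -0.1]
width: 0.3
gripper_force: 20.0
```

```bash
cat > pf.py <<'E'
from h import *
from cell import arm
P=np.array([.6254,.0720,.1531])
s=arm.observe();e=s["position"][:2]-P[:2];c,n=np.cos(P[2]),np.sin(P[2])
print("press frame mm",(c*e[0]+n*e[1])*1000,(-n*e[0]+c*e[1])*1000,s["position"][2]*1000,"yawerr",yaw(s)-8.77,"F",(c*s["force"][0]+n*s["force"][1]).round(1),(-n*s["force"][0]+c*s["force"][1]).round(1),s["force"][2].round(1),"w",s["width"],s["gripper_force"],s["clock"])
E
python3 pf.py
```

```text
press frame mm -30.157541877489084 -136.7971578342383 20.332756686822094 yawerr 0.033701187259195464 F -0.2 0.3 -0.1 w 0.29958434969713116 19.99197542667389 10.45
```

Call:
carry_out([
  [0,0,0,0.08,0,0,0],
  [0,0.12,0,0,0,0,0],
  [0,0.12,0,0,0,0,0],
  [0,0.1,0,0,0,0,0],
  [0,0,0,0,0,0,0],
])

```text
clock: 10.95
position: [0.6235, -0.0668, 0.0174]
ee_rot: [3.132, 0.241, -0.003]
force: [-2.1, -1.2, 0.9]
width: 0.305
gripper_force: 20.0
```

```bash
python3 pf.py
```

```text
press frame mm -23.090997839958078 -136.92680414244657 17.352509792384502 yawerr 0.029840704775757843 F -2.3 -0.9 0.9 w 0.3054781493699586 19.991353154182434 10.95
```

Call:
carry_out([
  [0,0.06,0,0,0,0,0],
  [0,0.06,0,0,0,0,0],
  [0,0,0,0,0,0,0],
])

```text
clock: 11.25
position: [0.6236, -0.0669, 0.0166]
ee_rot: [3.132, 0.241, -0.011]
force: [-10.6, -2.4, 3.6]
width: 0.3
gripper_force: 20.0
```

Call:
carry_out([
  [0,0,0.08,0,0,0,0],
  [0,0,0.08,0,0,0,0],
  [0,0,0,0,0,0,0],
])

```text
clock: 11.55
position: [0.6239, -0.0691, 0.0165]
ee_rot: [-3.131, -0.243, 0.011]
force: [-10.1, 2.3, 1.6]
width: 0.301
gripper_force: 20.0
```

```bash
python3 pf.py
```

```text
press frame mm -22.968563285461602 -139.20279532971233 16.484732361340008 yawerr 0.10289750223802585 F -9.7 3.8 1.6 w 0.30089469533019597 20.025765895843506 11.55
```

Call:
carry_out([
  [0,0,0.06,0,0,0,0],
  [0,0,0.06,0,0,0,0],
  [0,0,0,0,0,0,0],
])

```text
clock: 11.85
position: [0.6244, -0.0717, 0.0164]
ee_rot: [-3.13, -0.243, 0.011]
force: [-11.4, 4.4, 0.7]
width: 0.303
gripper_force: 20.0
```

```bash
python3 pf.py
```

```text
press frame mm -22.94208595396819 -141.8672937347545 16.364751624498407 yawerr 0.12012216824685851 F -10.6 6.0 0.7 w 0.3033271232311626 20.034392774105072 11.85
```

Call:
carry_out([
  [0,0,0.06,0,0,0,0],
  [0,0,0.06,0,0,0,0],
  [0,0,0,0,0,0,0],
])

```text
clock: 12.15
position: [0.6244, -0.072, 0.0163]
ee_rot: [-3.127, -0.246, 0.012]
force: [-11.4, 8.7, 2.0]
width: 0.299
gripper_force: 20.1
```

```bash
python3 pf.py
```

```text
press frame mm -22.96028328415551 -142.19972220520944 16.34969567280591 yawerr 0.22858270645499879 F -9.9 10.3 2.0 w 0.29910656349674575 20.066623985767365 12.15
```

Call:
carry_out([
  [0,-0.08,-0.08,0,0,0,0],
  [0,0,0,0,0,0,0],
  [0.45,0,0,0,0,0,0],
  [0.45,0,0,0,0,0,0],
  [0.45,0,0,0,0,0,0],
  [0.45,0,0,-0.5,0,0,0],
  [0.45,0,0,-1,0,0,0],
  [0.45,0,0,-1,0,0,0],
])

```text
clock: 12.95
position: [0.6265, -0.0746, 0.0816]
ee_rot: [3.132, 0.241, 0.0]
force: [0.1, 0.4, -0.1]
width: 0.451
gripper_force: 0.0
```

Call:
carry_out([
  [0.45,-0.5,0,-1,0,0,0],
  [0.45,-1,-0.5,-1,0,0,0],
  [0.45,-1,-0.6,0,0,0,0],
  [0.6,0,0,0,0,0,0],
  [0.6,0,0,0,0,0,0],
])

```text
clock: 13.45
position: [0.5608, -0.0569, 0.1315]
ee_rot: [3.132, 0.242, 0.003]
force: [1.1, 0.0, 0.1]
width: 0.568
gripper_force: 0.0
```

```bash
python3 pf.py; cat > look2.py <<'E'
from h import *
from cell import arm
P=np.array([.6254,.0720,.1531])
def inpress(d,roi=None):
    for c in"rg":
        for b in blobs(d,c,.022,300):
            if max(b[2][2:])<100:
                e=b[2][:2]/1000-P[:2];cc,n=np.cos(P[2]),np.sin(P[2])
                print(c,b[0],"press",np.round([(cc*e[0]+n*e[1])*1000,(-n*e[0]+cc*e[1])*1000],1),b[2][2:],"da",round(b[3]-8.77,1))
if __name__=="__main__":
    s,d=wrist(arm);np.savez("pics/w.npz",**d);inpress(d)
    for c in"rg":
        for b in blobs(d,c,.012,300):
            if max(b[2][2:])<100:print(c,*b,grip(s,b))
E
python3 look2.py
```

```text
press frame mm -83.46654499995074 -117.5395125700116 131.4529830272295 yawerr 0.049492216486919816 F 1.1 -0.2 0.1 w 0.5678390618644144 0.0 13.45
r [348.  95.] press [  -2.3 -141.2] [83.2 28.1] da 0.8
r [ 87.7 257.2] press [-151.3  103.1] [61.9 33.2] da 2.3
r [537.1 329.4] press [-234.  -342.5] [40.3 11.1] da -0.2
r [348.  95.] [ 0.6446 -0.0684] [644.8 -68.8  86.3  29.2] 9.6 10.0 3443 (array([2.36, 0.99, 5.06]), np.float64(-0.14), array([2.35, 1.03, 5.06]))
r [ 87.7 257.2] [0.4554 0.1572] [453.4 158.1  64.2  34.5] 11.1 12.4 1763 (array([-3.82, -9.13,  5.04]), np.float64(-0.4), array([-3.44, -9.27,  5.06]))
r [537.1 329.4] [ 0.4415 -0.3117] [ 439.1 -311.8   41.8   11.5] 8.6 11.8 312 (array([-7.26,  9.32,  5.05]), np.float64(0.04), array([-7.22,  9.35,  5.06]))
```

Call:
carry_out([
  [0.6,0,0,0,0,0,0.54],
  [0.6,0,0,0,0,0,0.53],
  [0.6,-1,-0.8,0,0,0,0],
  [0.6,-1,-0.8,0,0,0,0],
  [0.6,-1,-0.8,0,0,0,0],
  [0.6,-1,-0.8,0,0,0,0],
  [0.6,-1,-0.8,0,0,0,0],
  [0.6,-0.8,-0.8,0,0,0,0],
])

```text
clock: 14.3
position: [0.4097, 0.0568, 0.1302]
ee_rot: [-3.141, -0.072, -0.0]
force: [0.5, 0.2, -0.4]
width: 0.596
gripper_force: 0.0
```

Call:
carry_out([
  [0.6,0,0,0,0,0,0],
  [0.6,0,0,0,0,0,0],
])

```text
clock: 14.5
position: [0.4111, 0.0565, 0.1305]
ee_rot: [-3.141, -0.075, -0.002]
force: [0.7, -0.5, 0.2]
width: 0.599
gripper_force: 0.0
```

```bash
python3 look2.py
```

```text
r [204.6 147.5] press [-167.6  109.3] [80.1 28.8] da 1.8
r [314.3 170.5] press [-196.7   19.5] [80.  26.2] da -6.1
g [626.1  19. ] press [-102.7 -228.3] [25.9 24.3] da 75.7
g [107.1 176.7] press [-183.4  199.7] [26.2 79.6] da -13.1
r [204.6 147.5] [0.4432 0.1583] [441.2 158.   83.1  29.9] 10.6 10.7 3174 (array([ 0.52, -3.88,  5.02]), np.float64(-1.38), array([ 1.05, -3.77,  5.02]))
r [314.3 170.5] [0.4272 0.0614] [425.5  61.3  83.   27.2] 2.7 2.8 2753 (array([-0.3 , -0.16,  5.02]), np.float64(0.0), array([-0.29, -0.16,  5.02]))
g [626.1  19. ] [ 0.5602 -0.1753] [ 561.  -177.9   26.9   25.2] 84.5 31.8 968 (array([ 5.41, 10.52,  5.02]), np.float64(-14.27), array([-9.64,  6.87,  5.02]))
g [107.1 176.7] [0.4124 0.248 ] [410.7 248.2  27.2  82.5] -4.3 -4.5 2627 (array([-0.53, -7.77,  5.02]), np.float64(1.22), array([-1.47, -7.65,  5.02]))
```

Call:
carry_out([
  [0.6,-0.29,-0.16,1,0,0,0],
  [0.6,0,0,1,0,0,0],
  [0.6,0,0,1,0,0,0],
  [0.6,0,0,1,0,0,0],
  [0.6,0,0,0.9,0,0,0],
  [0.6,0,0,0.1,0,0,0],
  [0,0,0,0,0,0,0],
  [0,0,0,0,0,0,0],
])

```text
clock: 15.35
position: [0.4036, 0.0599, 0.0059]
ee_rot: [-3.141, -0.072, -0.002]
force: [-0.2, -0.4, 0.0]
width: 0.471
gripper_force: 0.0
```

Call:
carry_out([
  [0,0,0,0,0,0,0],
  [0,0,0,0,0,0,0],
  [0,0,0,0,0,0,0],
  [0,0,0,0,0,0,0],
  [0,0,0,0,0,0,0],
  [0,0,0,-1,0,0,0],
  [0,0,0,-1,0,0,0],
  [0,0,0,-1,0,0,0],
])

```text
clock: 16.15
position: [0.4023, 0.06, 0.0813]
ee_rot: [3.141, 0.074, -0.0]
force: [0.0, -0.7, 0.3]
width: 0.3
gripper_force: 20.0
```

Call:
carry_out([
  [0,0,0,-1,0,0,-0.53],
  [0,0,0,0,0,0,-0.53],
  [0,0.86,0.56,0,0,0,0],
  [0,0.86,0.56,0,0,0,0],
  [0,0.86,0.56,0,0,0,0],
  [0,0.86,0.56,0,0,0,0],
  [0,0.86,0.56,0,0,0,0],
  [0,0.86,0.56,0,0,0,0],
])

```text
clock: 16.95
position: [0.5436, -0.004, 0.1055]
ee_rot: [3.132, 0.24, 0.0]
force: [-0.4, 0.5, -0.2]
width: 0.298
gripper_force: 20.0
```

Call:
carry_out([
  [0,0.86,0.56,0,0,0,0],
  [0,0,0,0,0,0,0],
  [0,0,0,0,0,0,0],
])

```text
clock: 17.25
position: [0.5659, -0.0141, 0.1051]
ee_rot: [-3.132, -0.239, 0.001]
force: [-0.8, -0.5, -0.3]
width: 0.301
gripper_force: 20.0
```

```bash
python3 pf.py; python3 look2.py
```

```text
press frame mm -71.88951524272957 -75.99027835867884 105.11151253534314 yawerr -0.05330493682704507 F -0.9 -0.3 -0.3 w 0.3013255385057432 19.996829330921173 17.25
r [625.6   5.7] press [  66.4 -281.9] [ 7.7 18. ] da -90.1
r [405.8 110.7] press [  -2.3 -140.5] [82.9 29.4] da 0.4
r [111.8 270.8] press [-135.5  104.7] [34.6 32.6] da 2.0
r [124.7 323.2] press [-191.9  102.9] [19.1 32.4] da -89.9
r [625.6   5.7] [ 0.7379 -0.2039] [ 737.5 -204.5    8.    18.7] -81.3 -78.2 317 (array([5.63, 7.69, 4.  ]), np.float64(15.71), array([ 7.69, -5.63,  4.  ]))
r [405.8 110.7] [ 0.6447 -0.0694] [644.4 -69.9  86.3  30.6] 9.2 10.4 4321 (array([1.89, 2.69, 4.  ]), np.float64(-0.08), array([1.86, 2.71, 4.  ]))
r [111.8 270.8] [0.4676 0.1608] [468.3 161.2  36.1  33.9] 10.8 -33.3 1212 (array([-3.68, -7.49,  4.01]), np.float64(-0.36), array([-3.4 , -7.62,  4.  ]))
r [124.7 323.2] [0.4109 0.1514] [410.6 150.4  19.9  33.8] -81.1 -77.4 588 (array([-5.15, -8.32,  4.01]), np.float64(15.68), array([-8.34,  5.12,  4.  ]))
```

Call:
carry_out([
  [0,0,0,1,0,0,0],
  [0,0,0,1,0,0,0],
  [0,0,0,1,0,0,0],
  [0,0,0,0.5,0,0,0],
  [0,0,0,0,0,0,0],
  [0,0.6,0,0,0,0,0],
  [0,0.6,0,0,0,0,0],
  [0,0.4,0,0,0,0,0],
])

```text
clock: 18.1
position: [0.6072, -0.0074, 0.0192]
ee_rot: [-3.132, -0.24, -0.003]
force: [0.0, -0.4, -1.0]
width: 0.301
gripper_force: 20.0
```

Call:
carry_out([
  [0,0.2,0,0,0,0,0],
  [0,0.1,0,0,0,0,0],
  [0,0.1,0,0,0,0,0],
  [0,0.08,0,0,0,0,0],
  [0,0,0,0,0,0,0],
])

```text
clock: 18.6
position: [0.6133, -0.0069, 0.0166]
ee_rot: [3.132, 0.239, -0.012]
force: [-10.6, -1.7, 3.5]
width: 0.301
gripper_force: 20.0
```

```bash
python3 pf.py
```

```text
press frame mm -23.94570130344357 -76.09863786631068 16.638914752062288 yawerr -0.02849010719567957 F -10.8 -0.0 3.5 w 0.3013753229225386 20.00188171863556 18.6
```

Contact at the end stop. Now I'll push right.

Call:
carry_out([
  [0,0,0.1,0,0,0,0],
  [0,0,0.1,0,0,0,0],
  [0,0,0.08,0,0,0,0],
  [0,0,0.06,0,0,0,0],
  [0,0,0,0,0,0,0],
])

```text
clock: 19.1
position: [0.6143, -0.0129, 0.0165]
ee_rot: [-3.13, -0.242, 0.012]
force: [-9.3, 5.0, 0.5]
width: 0.298
gripper_force: 20.1
```

```bash
python3 pf.py
```

```text
press frame mm -23.884441868071917 -82.19649940121026 16.480429617579507 yawerr 0.08623409521045389 F -8.5 6.4 0.5 w 0.29825640390207186 20.07155030965805 19.1
```

Call:
carry_out([
  [0,0,0.07,0,0,0,0],
  [0,0,0,0,0,0,0],
  [0,-0.08,-0.08,0,0,0,0],
  [0,0,0,0,0,0,0],
  [0.45,0,0,0,0,0,0],
  [0.45,0,0,0,0,0,0],
  [0.45,0,0,0,0,0,0],
  [0.45,0,0,0,0,0,0],
])

```text
clock: 19.9
position: [0.6172, -0.015, 0.0179]
ee_rot: [3.132, 0.239, 0.001]
force: [0.8, -0.2, -0.1]
width: 0.45
gripper_force: 0.0
```

Call:
carry_out([
  [0.45,0,0,-0.5,0,0,0],
  [0.45,0,0,-1,0,0,0],
  [0.45,0,0,-1,0,0,0],
  [0.45,-0.5,0,-1,0,0,0],
  [0.45,-1,-0.5,-1,0,0,0],
  [0.45,-1,-0.6,0,0,0,0],
  [0.6,0,0,0,0,0,0],
  [0.6,0,0,0,0,0,0],
])

```text
clock: 20.7
position: [0.5512, 0.0031, 0.1313]
ee_rot: [3.132, 0.24, 0.002]
force: [0.2, -0.4, -0.2]
width: 0.576
gripper_force: 0.0
```

```bash
python3 pf.py; python3 look2.py
```

```text
press frame mm -83.81956644636927 -56.76243716912689 131.34145368500407 yawerr 0.009195431401684218 F 0.1 -0.5 -0.2 w 0.5756808312922121 0.0 20.7
r [349.   94.8] press [ -2.6 -81.3] [83.2 28.1] da 0.8
r [422.2  93.5] press [  -1.8 -140.3] [82.9 30. ] da 0.4
r [144.3 244.4] press [-136.   106.7] [31.2 31.2] da 2.3
r [349.   94.8] [ 0.6352 -0.0093] [635.3  -9.6  86.3  29.1] 9.6 9.9 3483 (array([2.36, 1.03, 5.06]), np.float64(-0.14), array([2.35, 1.06, 5.05]))
r [422.2  93.5] [ 0.6456 -0.0695] [645.4 -70.   85.9  31.1] 9.2 10.5 3775 (array([2.39, 3.47, 5.06]), np.float64(-0.07), array([2.37, 3.49, 5.05]))
r [144.3 244.4] [0.469  0.1619] [468.8 161.9  32.4  32.3] 11.1 -56.1 918 (array([-3.18, -6.75,  5.05]), np.float64(-0.41), array([-2.89, -6.87,  5.05]))
```

Call:
carry_out([
  [0.6,0,0,0,0,0,-0.32],
  [0.6,-0.58,-0.98,0,0,0,0],
  [0.6,-0.58,-0.98,0,0,0,0],
  [0.6,-0.58,-0.98,0,0,0,0],
  [0.6,-0.58,-0.98,0,0,0,0],
  [0.6,-0.58,-0.98,0,0,0,0],
  [0.6,-0.58,-0.98,0,0,0,0],
  [0.6,-0.58,-0.98,0,0,0,0],
])

```text
clock: 21.55
position: [0.4196, 0.1538, 0.1301]
ee_rot: [-3.128, -0.291, 0.0]
force: [0.2, 0.8, -0.1]
width: 0.599
gripper_force: 0.0
```

Call:
carry_out([
  [0.6,0,0,0,0,0,0],
  [0.6,0,0,0,0,0,0],
])

```text
clock: 21.75
position: [0.4202, 0.1533, 0.1301]
ee_rot: [3.128, 0.293, 0.0]
force: [1.0, -0.9, 0.9]
width: 0.598
gripper_force: 0.0
```

```bash
python3 look2.py
```

```text
r [581.8   6.9] press [-40.5 -77.9] [ 9.8 33.3] da -88.1
r [316.9 162.7] press [-166.7  114.2] [79.6 26.3] da 1.9
g [214.6 177.4] press [-182.4  203.1] [26.  79.6] da -13.1
r [581.8   6.9] [ 0.6012 -0.0178] [600.8 -18.   10.2  34.6] -79.3 -78.3 670 (array([5.83, 7.19, 5.01]), np.float64(15.71), array([ 7.19, -5.83,  5.01]))
r [316.9 162.7] [0.443  0.1595] [441.  159.1  82.6  27.2] 10.7 10.6 2799 (array([-0.02, -0.08,  5.01]), np.float64(-0.0), array([-0.02, -0.07,  5.01]))
g [214.6 177.4] [0.4125 0.2477] [410.9 247.8  26.9  82.6] -4.3 -4.4 2612 (array([-0.51, -4.01,  5.01]), np.float64(2.62), array([-1.53, -3.74,  5.01]))
```

Call:
carry_out([
  [0.6,-0.02,-0.08,1,0,0,0],
  [0.6,0,0,1,0,0,0],
  [0.6,0,0,1,0,0,0],
  [0.6,0,0,1,0,0,0],
  [0.6,0,0,0.9,0,0,0],
  [0.6,0,0,0.1,0,0,0],
  [0,0,0,0,0,0,0],
  [0,0,0,0,0,0,0],
])

```text
clock: 22.6
position: [0.4197, 0.1549, 0.006]
ee_rot: [-3.128, -0.289, -0.002]
force: [0.8, -0.0, 0.8]
width: 0.472
gripper_force: 0.0
```

Call:
carry_out([
  [0,0,0,0,0,0,0],
  [0,0,0,0,0,0,0],
  [0,0,0,0,0,0,0],
  [0,0,0,0,0,0,0],
  [0,0,0,0,0,0,0],
  [0,0,0,-1,0,0,0],
  [0,0,0,-1,0,0,0],
  [0,0,0,-1,0,0,0],
])

```text
clock: 23.4
position: [0.4185, 0.1549, 0.0813]
ee_rot: [3.128, 0.29, -0.0]
force: [0.6, 0.1, -0.2]
width: 0.301
gripper_force: 20.0
```

Call:
carry_out([
  [0,0,0,-1,0,0,0.33],
  [0,0.8,0.86,0,0,0,0],
  [0,0.8,0.86,0,0,0,0],
  [0,0.8,0.86,0,0,0,0],
  [0,0.8,0.86,0,0,0,0],
  [0,0.8,0.86,0,0,0,0],
  [0,0.8,0.86,0,0,0,0],
  [0,0,0,0,0,0,0],
])

```text
clock: 24.2
position: [0.5597, 0.0419, 0.1054]
ee_rot: [3.132, 0.23, 0.003]
force: [-0.7, -0.3, -1.8]
width: 0.3
gripper_force: 20.0
```

```bash
python3 pf.py; python3 look2.py | grep press
```

```text
press frame mm -69.47478283723323 -19.693736645927068 105.3833634631978 yawerr -0.36221479020260716 F -0.7 -0.2 -1.8 w 0.29983877080985777 19.989122450351715 24.2
r [399.8 114.4] press [ -2.4 -80.7] [83.  29.4] da 0.6
r [479.3 112.4] press [  -2.1 -139.5] [83.  31.9] da 0.7
```

Call:
carry_out([
  [0,0,-0.15,1,0,0,-0.06],
  [0,0,0,1,0,0,0],
  [0,0,0,1,0,0,0],
  [0,0,0,0.5,0,0,0],
  [0,0,0,0,0,0,0],
  [0,0.6,0,0,0,0,0],
  [0,0.6,0,0,0,0,0],
  [0,0.3,0,0,0,0,0],
])

```text
clock: 25.05
position: [0.5948, 0.0554, 0.019]
ee_rot: [3.132, 0.247, 0.003]
force: [-0.6, -1.8, -0.1]
width: 0.304
gripper_force: 20.0
```

Call:
carry_out([
  [0,0.2,0,0,0,0,0],
  [0,0.1,0,0,0,0,0],
  [0,0.08,0,0,0,0,0],
  [0,0.08,0,0,0,0,0],
  [0,0,0,0,0,0,0],
])

```text
clock: 25.55
position: [0.6037, 0.0568, 0.0174]
ee_rot: [3.131, 0.248, -0.003]
force: [-3.8, -2.3, 1.1]
width: 0.303
gripper_force: 20.0
```

```bash
python3 pf.py
```

```text
press frame mm -23.81443073438131 -11.743059167555781 17.44561963682806 yawerr 0.2709733211921055 F -4.1 -1.7 1.1 w 0.3031692855054141 20.000137388706207 25.55
```

Call:
carry_out([
  [0,0.06,0,0,0,0,0],
  [0,0,0.15,0,0,0,0],
  [0,0,0.15,0,0,0,0],
  [0,0,0.12,0,0,0,0],
  [0,0,0.08,0,0,0,0],
  [0,0,0,0,0,0,0],
])

```text
clock: 26.15
position: [0.6053, 0.0467, 0.0168]
ee_rot: [-3.13, -0.25, 0.007]
force: [-7.4, 4.3, -0.7]
width: 0.303
gripper_force: 20.0
```

```bash
python3 pf.py
```

```text
press frame mm -23.70699323438928 -21.939853111236523 16.847803519241676 yawerr 0.3694881861700363 F -6.6 5.4 -0.7 w 0.30298236546325924 19.998939335346222 26.15
```

Call:
carry_out([
  [0,0.06,0.08,0,0,0,0],
  [0,0,0,0,0,0,0],
  [0,-0.08,-0.08,0.03,0,0,0],
  [0,0,0,0,0,0,0],
  [0.45,0,0,0,0,0,0],
  [0.45,0,0,0,0,0,0],
  [0.45,0,0,0,0,0,0],
  [0.45,0,0,0,0,0,0],
])

```text
clock: 26.95
position: [0.6082, 0.0447, 0.0172]
ee_rot: [3.132, 0.247, 0.002]
force: [0.7, 0.5, 0.2]
width: 0.453
gripper_force: 0.0
```

Call:
carry_out([
  [0.45,0,0,-0.5,0,0,0],
  [0.45,0,0,-1,0,0,0],
  [0.45,0,0,-1,0,0,0],
  [0.45,-0.5,0,-1,0,0,0],
  [0.45,-1,-0.5,-1,0,0,0],
  [0.45,-1,-0.6,0,0,0,0],
  [0.6,0,0,0,0,0,0],
  [0.6,0,0,0,0,0,0],
])

```text
clock: 27.75
position: [0.5418, 0.0622, 0.1306]
ee_rot: [3.131, 0.249, 0.002]
force: [0.6, -0.1, -0.2]
width: 0.568
gripper_force: 0.0
```

```bash
python3 pf.py; python3 look2.py|grep press
```

```text
press frame mm -84.09009628558651 3.108959659444806 130.59940962025885 yawerr 0.30624148323030553 F 0.5 -0.2 -0.2 w 0.568345760478144 0.0 27.75
r [349.4  94.5] press [ -2.5 -21.2] [83.4 28. ] da 0.4
r [422.8  94.4] press [ -2.4 -80.4] [82.7 29.9] da 0.5
r [496.3  93.5] press [  -2.1 -139.4] [82.8 32.5] da 0.8
g [115.4 261.8] press [-162.3  195.4] [26.1 46.4] da -14.1
```

Call:
carry_out([
  [0.6,0,0,0,0,0,0.8],
  [0.6,0,0,0,0,0,0.8],
  [0.6,0,0,0,0,0,0.73],
  [0.6,-0.83,-0.88,0,0,0,0],
  [0.6,-0.83,-0.88,0,0,0,0],
  [0.6,-0.83,-0.88,0,0,0,0],
  [0.6,-0.83,-0.88,0,0,0,0],
  [0.6,-0.83,-0.88,0,0,0,0],
])

```text
clock: 28.6
position: [0.4467, 0.1803, 0.1294]
ee_rot: [-3.139, 0.12, -0.0]
force: [0.3, 0.8, 0.0]
width: 0.599
gripper_force: 0.0
```

Call:
carry_out([
  [0.6,-0.83,-0.88,0,0,0,0],
  [0.6,-0.83,-0.88,0,0,0,0],
  [0.6,-0.83,-0.88,0,0,0,0],
  [0.6,0,0,0,0,0,0],
  [0.6,0,0,0,0,0,0],
])

```text
clock: 29.1
position: [0.3899, 0.2505, 0.1294]
ee_rot: [-3.139, 0.117, -0.0]
force: [0.2, -0.3, -0.6]
width: 0.6
gripper_force: 0.0
```

```bash
python3 look2.py
```

```text
g [319.3 163.4] press [-182.8  206.6] [24.7 78.8] da -13.4
g [319.3 163.4] [0.4127 0.2483] [410.9 248.5  25.6  81.7] -4.6 -4.5 2602 (array([-0.04,  0.01,  4.98]), np.float64(0.06), array([-0.04,  0.01,  4.98]))
```

Call:
carry_out([
  [0.6,-0.04,0,1,0,0,0.03],
  [0.6,0,0,1,0,0,0],
  [0.6,0,0,1,0,0,0],
  [0.6,0,0,1,0,0,0],
  [0.6,0,0,0.88,0,0,0],
  [0.6,0,0,0.1,0,0,0],
  [0,0,0,0,0,0,0],
  [0,0,0,0,0,0,0],
])

```text
clock: 29.95
position: [0.3893, 0.2502, 0.0058]
ee_rot: [-3.139, 0.125, -0.002]
force: [0.4, -0.2, 0.0]
width: 0.472
gripper_force: 0.0
```

Call:
carry_out([
  [0,0,0,0,0,0,0],
  [0,0,0,0,0,0,0],
  [0,0,0,0,0,0,0],
  [0,0,0,0,0,0,0],
  [0,0,0,0,0,0,0],
  [0,0,0,-1,0,0,0],
  [0,0,0,-1,0,0,0],
  [0,0,0,-1,0,0,0],
])

```text
clock: 30.75
position: [0.3881, 0.2501, 0.081]
ee_rot: [3.139, -0.123, -0.0]
force: [0.7, 0.3, -0.2]
width: 0.304
gripper_force: 20.0
```

Call:
carry_out([
  [0,0,0,-1,0,0,-0.78],
  [0,0,0,0,0,0,-0.77],
  [0,0,0,0,0,0,-0.77],
  [0,0.68,0.84,0,0,0,0],
  [0,0.68,0.84,0,0,0,0],
  [0,0.68,0.84,0,0,0,0],
  [0,0.68,0.84,0,0,0,0],
  [0,0.68,0.84,0,0,0,0],
])

```text
clock: 31.55
position: [0.4891, 0.1586, 0.1053]
ee_rot: [3.132, 0.241, 0.0]
force: [0.5, -0.1, -0.5]
width: 0.301
gripper_force: 20.0
```

Call:
carry_out([
  [0,0.68,0.84,0,0,0,0],
  [0,0.68,0.84,0,0,0,0],
  [0,0.68,0.84,0,0,0,0],
  [0,0,0,0,0,0,0],
  [0,0,0,0,0,0,0],
])

```text
clock: 32.05
position: [0.5484, 0.1046, 0.1049]
ee_rot: [-3.132, -0.239, 0.0]
force: [-0.1, 0.8, -1.0]
width: 0.302
gripper_force: 20.0
```

```bash
python3 pf.py; python3 look2.py|grep press
```

```text
press frame mm -71.08891293108671 43.98359762241241 104.94809046617769 yawerr -0.03675511793015218 F -0.0 0.8 -1.0 w 0.30210755201993666 19.98712509870529 32.05
r [565.9 109.7] press [  -1.8 -138.2] [83.5 34.7] da 0.6
r [405.8 112.3] press [ -2.2 -20.5] [83.1 29.7] da 0.6
r [469.6 141.4] press [-25.2 -70. ] [82.8 30.7] da 0.5
g [633.6 227. ] press [ -92.5 -213.8] [32.8 12.7] da 17.4
```

The knock has hit the lane 2 slat, which is now at about (-25,-70). I'll finish green first, then re-register it.

Call:
carry_out([
  [0,0,0,1,0,0,0],
  [0,0,0,1,0,0,0],
  [0,0,0,1,0,0,0],
  [0,0,0,0.5,0,0,0],
  [0,0,0,0,0,0,0],
  [0,0.6,0,0,0,0,0],
  [0,0.6,0,0,0,0,0],
  [0,0.3,0,0,0,0,0],
])

```text
clock: 32.9
position: [0.5872, 0.1115, 0.0189]
ee_rot: [-3.132, -0.241, -0.004]
force: [0.1, -0.6, -0.6]
width: 0.301
gripper_force: 20.0
```

Call:
carry_out([
  [0,0.2,0,0,0,0,0],
  [0,0.1,0,0,0,0,0],
  [0,0.1,0,0,0,0,0],
  [0,0.1,0,0,0,0,0],
  [0,0.05,0,0,0,0,0],
  [0,0,0,0,0,0,0],
])

```text
clock: 33.5
position: [0.5947, 0.112, 0.0163]
ee_rot: [3.13, 0.242, -0.013]
force: [-11.0, -1.9, 3.2]
width: 0.3
gripper_force: 20.0
```

Call:
carry_out([
  [0,0,0.1,0,0,0,0],
  [0,0,0.1,0,0,0,0],
  [0,0,0.08,0,0,0,0],
  [0,0,0.06,0,0,0,0],
  [0,0,0,0,0,0,0],
])

```text
clock: 34.0
position: [0.5957, 0.1059, 0.0162]
ee_rot: [-3.131, -0.245, 0.012]
force: [-10.0, 4.6, 1.1]
width: 0.304
gripper_force: 20.0
```

```bash
python3 pf.py
```

```text
press frame mm -24.14542892692581 38.00732420689368 16.246861972172084 yawerr 0.16257330681672855 F -9.2 6.0 1.1 w 0.30359526419205984 20.005886256694794 34.0
```

Call:
carry_out([
  [0,0,0.08,0,0,0,0],
  [0,0,0,0,0,0,0],
  [0,-0.08,-0.08,0,0,0,0],
  [0,0,0,0,0,0,0],
  [0.45,0,0,0,0,0,0],
  [0.45,0,0,0,0,0,0],
  [0.45,0,0,0,0,0,0],
  [0.45,0,0,0,0,0,0],
])

```text
clock: 34.8
position: [0.5989, 0.1038, 0.0177]
ee_rot: [3.132, 0.24, 0.001]
force: [0.5, -0.3, -0.2]
width: 0.447
gripper_force: 0.0
```

Call:
carry_out([
  [0.45,0,0,-0.5,0,0,0],
  [0.45,0,0,-1,0,0,0],
  [0.45,0,0,-1,0,0,0],
  [0.45,-0.5,0,-1,0,0,0],
  [0.45,-0.9,0.5,-1,0,0,0],
  [0.45,-0.9,0.9,0,0,0,0],
  [0.45,0,0.9,0,0,0,0],
  [0.45,0,0.9,0,0,0,0],
])

```text
clock: 35.6
position: [0.5537, 0.0154, 0.1315]
ee_rot: [3.132, 0.242, 0.002]
force: [-0.2, 0.4, -0.5]
width: 0.449
gripper_force: 0.0
```

Call:
carry_out([
  [0.45,0,0.9,0,0,0,0],
  [0.45,0,0,0,0,0,0],
  [0.45,0,0,0,0,0,0],
])

```text
clock: 35.9
position: [0.5575, -0.0062, 0.1307]
ee_rot: [-3.132, -0.239, -0.001]
force: [0.0, 1.6, -0.6]
width: 0.451
gripper_force: 0.0
```

```bash
python3 pf.py; python3 look2.py|grep press; python3 -c "
import numpy as np,cv2;cv2.imwrite('pics/w3.png',np.load('pics/w.npz')['pixels'][:,:,::-1])"
```

```text
press frame mm -79.00511443425975 -66.97219611142415 130.74370007319865 yawerr -0.036776050527064896 F 0.3 1.6 -0.6 w 0.4510842539414033 0.0 35.9
r [616.3   4.1] press [  65.9 -288.7] [ 7.2 30.1] da -90.0
r [262.8 101.2] press [ -2.3 -21.3] [82.8 28. ] da 0.7
r [409.4 100.1] press [  -2.2 -140.5] [82.9 29.7] da 0.4
r [324.7 126.8] press [-25.1 -71.6] [83.1 27.3] da 1.2
g [188.8 101.5] press [-2.6 37.9] [82.2 28.7] da 0.9
```

View pics/w3.png

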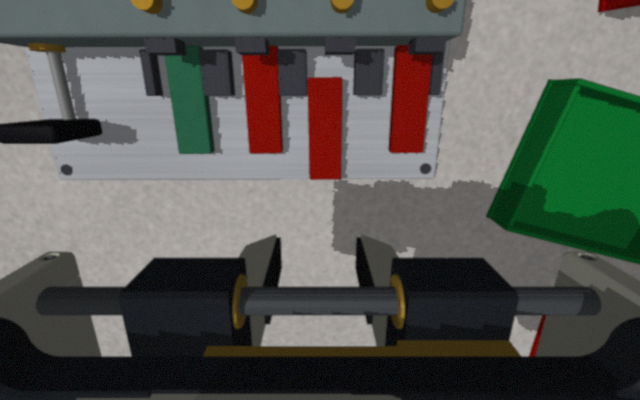

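The image shows the knocked slat at (325,127), flat and pulled back against the left block. The other slats look registered: green (189,101), reds (263,101) and (409,100). I'll grip it near its rear end, behind the neighbouring slat's end.

Call:
carry_out([
  [0.45,0.8,0.18,0,0,0,0],
  [0.45,0,0,1,0,0,0],
  [0.45,0,0,1,0,0,0],
  [0.45,0,0,1,0,0,0],
  [0.45,0,0,0.9,0,0,0],
  [0.45,0,0,0.4,0,0,0],
  [0.45,0,0,0.25,0,0,0],
  [0.45,0,0,0,0,0,0],
])

```text
clock: 36.75
position: [0.5778, -0.0067, 0.0162]
ee_rot: [-3.132, -0.242, 0.0]
force: [0.2, -0.3, -0.5]
width: 0.453
gripper_force: 0.0
```

Call:
carry_out([
  [0,0,0,0,0,0,0],
  [0,0,0,0,0,0,0],
  [0,0,0,0,0,0,0],
  [0,0,0,0,0,0,0],
  [0,0,0,0,0,0,0],
  [0,0,0,0,0,0,0],
])

```text
clock: 37.35
position: [0.5785, -0.0073, 0.0172]
ee_rot: [3.132, 0.241, 0.003]
force: [-0.8, 0.5, 7.9]
width: 0.296
gripper_force: 20.0
```

```bash
python3 pf.py
```

```text
press frame mm -58.44336130549326 -71.2158240170242 17.175571677750348 yawerr 0.03431338258860883 F -0.7 0.6 7.9 w 0.2955581374889208 19.985220730304718 37.35
```

Call:
carry_out([
  [0,0,0,-0.06,0,0,0],
  [0,0,0.12,0,0,0,0],
  [0,0,0.12,0,0,0,0],
  [0,0.4,0,0,0,0,0],
  [0,0.3,0,0,0,0,0],
  [0,0.16,0,0,0,0,0],
  [0,0.1,0,0,0,0,0],
  [0,0.08,0,0,0,0,0],
])

```text
clock: 38.15
position: [0.602, -0.0095, 0.0172]
ee_rot: [3.132, 0.241, -0.008]
force: [-11.8, -2.1, 9.9]
width: 0.298
gripper_force: 20.0
```

Call:
carry_out([
  [0,0,0,0,0,0,0],
  [0,0,0.1,0,0,0,0],
  [0,0,0.08,0,0,0,0],
  [0,0,0.06,0,0,0,0],
  [0,0,0,0,0,0,0],
])

```text
clock: 38.65
position: [0.6026, -0.0129, 0.0172]
ee_rot: [-3.13, -0.245, 0.007]
force: [-8.8, 5.0, 5.0]
width: 0.299
gripper_force: 20.0
```

```bash
python3 pf.py
```

```text
press frame mm -35.43651717882493 -80.4670517572925 17.239913531332945 yawerr 0.19070259979059223 F -7.9 6.3 5.0 w 0.2993924768117752 20.014273524284363 38.65
```

Call:
carry_out([
  [0,0,0.08,0,0,0,0],
  [0,0,0.06,0,0,0,0],
  [0,0,0,0,0,0,0],
])

```text
clock: 38.95
position: [0.6029, -0.0146, 0.0172]
ee_rot: [-3.128, -0.247, 0.008]
force: [-9.0, 9.1, 5.1]
width: 0.299
gripper_force: 20.0
```

```bash
python3 pf.py
```

```text
press frame mm -35.450682115630045 -82.15883326543067 17.243597758952966 yawerr 0.2631358956983636 F -7.5 10.3 5.1 w 0.2985618158950419 20.014725029468536 38.95
```

Call:
carry_out([
  [0,-0.08,-0.08,0,0,0,0],
  [0,0,0,0,0,0,0],
  [0.45,0,0,0,0,0,0],
  [0.45,0,0,0,0,0,0],
  [0.45,0,0,0,0,0,0],
  [0.45,0,0,0,0,0,0],
  [0.45,0,0,-0.5,0,0,0],
  [0.45,0,0,-1,0,0,0],
])

```text
clock: 39.75
position: [0.6023, -0.0173, 0.0547]
ee_rot: [-3.132, -0.241, 0.005]
force: [1.0, -0.6, -0.1]
width: 0.447
gripper_force: 0.0
```

Call:
carry_out([
  [0.45,0,0,-1,0,0,0],
  [0.45,-0.5,-0.4,-1,0,0,0],
  [0.45,-0.9,-0.8,-1,0,0,0],
  [0,-0.4,0,0,0,0,0],
  [0,0,0,0,0,0,0],
  [0,0,0,0,0,0,0],
])

```text
clock: 40.35
position: [0.5548, 0.0048, 0.1301]
ee_rot: [3.132, 0.24, 0.0]
force: [-0.1, 0.5, -0.1]
width: 0.237
gripper_force: 0.0
```

```bash
python3 pf.py; python3 look2.py|grep press
```

```text
press frame mm -80.05573934792652 -55.6026476155297 130.1385510794658 yawerr -0.01118875900437466 F -0.0 0.5 -0.1 w 0.23652051543782995 0.0 40.35
r [276.6  99.8] press [ -2.3 -21.3] [83.1 27.7] da 0.4
r [350.3  99.7] press [ -2.1 -81.1] [83.2 27.8] da 0.3
r [423.6  98.2] press [  -2.1 -140.3] [83.3 30.1] da 0.7
g [202.3 100.1] press [-2.8 38.5] [82.5 27.8] da 1.1
```

Call:
carry_out([
  [0,0.46,-0.97,0,0,0,0],
  [0,0.46,-0.97,0,0,0,0],
  [0,0.46,-0.97,0,0,0,0],
  [0,0.46,-0.97,0,0,0,0],
  [0,0.46,-0.97,0,0,0,0],
  [0,0.46,-0.97,0,0,0,0],
  [0,0.46,-0.97,0,0,0,0],
  [0,0.46,-0.97,0,0,0,0],
])

```text
clock: 41.2
position: [0.6165, 0.212, 0.1289]
ee_rot: [3.132, 0.24, -0.002]
force: [0.6, 1.1, 0.2]
width: 0.005
gripper_force: 0.0
```

Call:
carry_out([
  [0,0,0,0,0,0,0],
  [0,0,0,0,0,0,0],
])

```text
clock: 41.4
position: [0.6158, 0.2115, 0.1289]
ee_rot: [3.132, 0.242, -0.003]
force: [0.9, -1.4, -0.3]
width: 0.004
gripper_force: 0.0
```

```bash
python3 pf.py
```

```text
press frame mm 11.773929291557097 139.31191896446086 128.88410414686868 yawerr 0.06563988662191456 F 0.6 -1.5 -0.3 w 0.00409352949313426 0.0 41.4
```

Call:
carry_out([
  [0,0,0,1,0,0,0],
  [0,0,0,1,0,0,0],
  [0,0,0,1,0,0,0],
  [0,0,0,0.8,0,0,0],
  [0,0,0,0,0,0,0],
  [0,-0.4,0,0,0,0,0],
  [0,-0.4,0,0,0,0,0],
  [0,0,0,0,0,0,0],
])

```text
clock: 42.2
position: [0.596, 0.2081, 0.0366]
ee_rot: [-3.132, -0.241, -0.004]
force: [5.1, -0.1, -3.0]
width: 0.006
gripper_force: 2.3
```

```bash
python3 pf.py
```

```text
press frame mm -8.264751571362208 138.9825100793227 36.59114423124275 yawerr 0.03866510926934197 F 5.1 -0.9 -3.0 w 0.005774155220541938 2.3129686061292887 42.2
```

Call:
carry_out([
  [0,-0.4,0,0,0,0,0],
  [0,-0.4,0,0,0,0,0],
  [0,-0.4,0,0,0,0,0],
  [0,-0.4,0,0,0,0,0],
  [0,-0.2,0,0,0,0,0],
  [0,-0.1,0,0,0,0,0],
  [0,-0.1,0,0,0,0,0],
  [0,0,0,0,0,0,0],
])

```text
clock: 43.0
position: [0.5556, 0.2019, 0.0374]
ee_rot: [-3.128, -0.237, -0.025]
force: [29.4, 4.3, -22.4]
width: 0.004
gripper_force: 14.3
```

```bash
python3 pf.py
```

```text
press frame mm -49.22043066056632 138.98538342786864 37.40801903439514 yawerr -0.09747656390872805 F 29.7 -0.2 -22.4 w 0.00415206025408652 14.318333566188812 43.0
```

The force is about 30 N against a 12 N spring, so the handle is at its stop. I'll hold it, then let it return.

Call:
carry_out([
  [0,0,0,0,0,0,0],
  [0,0,0,0,0,0,0],
  [0,0,0,0,0,0,0],
  [0,0,0,0,0,0,0],
  [0,0.4,0,0,0,0,0],
  [0,0.4,0,0,0,0,0],
  [0,0.4,0,0,0,0,0],
  [0,0.4,0,0,0,0,0],
])

```text
clock: 43.8
position: [0.5891, 0.2071, 0.0371]
ee_rot: [-3.132, -0.24, -0.008]
force: [5.3, -0.7, 1.1]
width: 0.009
gripper_force: 2.6
```

Call:
carry_out([
  [0,0.4,0,0,0,0,0],
  [0,0.4,0,0,0,0,0],
  [0,0.3,0,0,0,0,0],
  [0,0,0,0,0,0,0],
  [0,0,0,0,0,0,0],
  [0,0,0,0,0,0,0],
])

```text
clock: 44.4
position: [0.6124, 0.2112, 0.035]
ee_rot: [3.132, 0.242, -0.002]
force: [0.3, 0.2, 0.5]
width: 0.003
gripper_force: 0.0
```

```bash
python3 pf.py
```

```text
press frame mm 8.396282675786706 139.5940275730154 35.02935073952435 yawerr 0.062167669839668704 F 0.4 0.1 0.5 w 0.0031191732444604625 0.0 44.4
```

Call:
carry_out([
  [0,0,0,-1,0,0,0],
  [0,0,0,-1,0,0,0],
  [0,0,0,-1,0,0,0],
  [0,0,0,-0.8,0,0,0],
  [0.45,-0.7,0.95,0,0,0,0],
  [0.45,-0.7,0.95,0,0,0,0],
  [0.45,-0.7,0.95,0,0,0,0],
  [0.45,-0.7,0.95,0,0,0,0],
])

```text
clock: 45.2
position: [0.5574, 0.1056, 0.1302]
ee_rot: [3.132, 0.242, -0.001]
force: [0.6, -0.6, 0.3]
width: 0.301
gripper_force: 0.0
```

Call:
carry_out([
  [0.45,-0.7,0.95,0,0,0,0],
  [0.45,0,0.95,0,0,0,0],
  [0.45,0,0,0,0,0,0],
  [0.45,0,0,0,0,0,0],
])

```text
clock: 45.6
position: [0.5483, 0.0567, 0.1303]
ee_rot: [-3.132, -0.24, 0.0]
force: [1.2, -0.5, -1.1]
width: 0.45
gripper_force: 0.0
```

```bash
python3 pf.py; python3 look2.py|grep press;python3 -c "
import numpy as np,cv2;cv2.imwrite('pics/w4.png',np.load('pics/w.npz')['pixels'][:,:,::-1])"
```

```text
press frame mm -78.52160242988143 -3.3559863456898205 130.30361470402187 yawerr -0.024675602336708735 F 1.1 -0.6 -1.1 w 0.45048362577963347 0.0 45.6
r [487.2  99.5] press [  -1.7 -139.5] [82.8 32.1] da 0.5
r [340.9 101.9] press [ -2.6 -21.2] [82.9 27.7] da 0.3
r [414.  100.8] press [ -2.5 -80.5] [83.  29.8] da 0.7
g [267.3 102.3] press [-2.7 38.6] [82.6 27.2] da 0.9
```

View pics/w4.png

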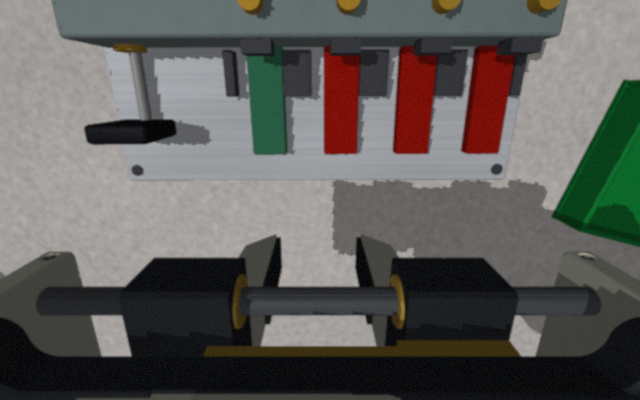

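The handle at (130,132) is home and all four slats are still registered: green (267,102) and reds (341,102), (414,101), (487,100). Now I'll unload green.

Call:
carry_out([
  [0.45,0.97,-0.84,0,0,0,0],
  [0.45,0.97,-0.84,0,0,0,0],
  [0.45,0,0,1,0,0,0],
  [0.45,0,0,1,0,0,0],
  [0.45,0,0,1,0,0,0],
  [0.45,0,0,1,0,0,0],
  [0.45,0,0,0.5,0,0,0],
  [0.45,0,0,0,0,0,0],
])

```text
clock: 46.45
position: [0.5887, 0.1067, 0.0161]
ee_rot: [3.132, 0.244, -0.005]
force: [0.7, 0.7, 0.4]
width: 0.45
gripper_force: 0.0
```

Call:
carry_out([
  [0,0,0,0,0,0,0],
  [0,0,0,0,0,0,0],
  [0,0,0,0,0,0,0],
  [0,0,0,0,0,0,0],
  [0,0,0,0,0,0,0],
  [0,0,0,0,0,0,0],
], squeeze=20)

```text
clock: 47.05
position: [0.591, 0.1063, 0.019]
ee_rot: [-3.132, -0.241, -0.004]
force: [-0.6, 0.5, 7.4]
width: 0.297
gripper_force: 20.0
```

```bash
python3 pf.py
```

```text
press frame mm -28.742153530246487 39.14062729943919 18.99108292155972 yawerr 0.03722360781481271 F -0.5 0.6 7.4 w 0.29723019877624035 19.987850189208984 47.05
```

Call:
carry_out([
  [0,0,0,-0.1,0,0,0],
  [0,-0.6,0,-0.05,0,0,0],
  [0,-0.7,0,0,0,0,0],
  [0,-0.7,0,-0.5,0,0,0],
  [0,0,0,-1,0,0,0.8],
  [0,0,0,-1,0,0,0.8],
  [0,0,0,-1,0,0,0.8],
  [0,0,0,-0.5,0,0,0],
])

```text
clock: 47.85
position: [0.5415, 0.0985, 0.1237]
ee_rot: [-3.138, 0.138, -0.004]
force: [-0.2, -0.4, -0.6]
width: 0.297
gripper_force: 20.0
```

Call:
carry_out([
  [0,0.17,0.92,0,0,0,0],
  [0,0.17,0.92,0,0,0,0],
  [0,0.17,0.92,0,0,0,0],
  [0,0.17,0.92,0,0,0,0],
  [0,0.17,0.92,0,0,0,0],
  [0,0.17,0.92,0,0,0,0],
  [0,0.17,0.92,0,0,0,0],
  [0,0.17,0.92,0,0,0,0],
])

```text
clock: 48.65
position: [0.5583, -0.0891, 0.121]
ee_rot: [3.139, -0.132, -0.001]
force: [1.3, 0.5, -0.5]
width: 0.299
gripper_force: 20.0
```

Call:
carry_out([
  [0,0.17,0.92,0,0,0,0],
  [0,0.17,0.92,0,0,0,0],
  [0,0.17,0.92,0,0,0,0],
  [0,0.17,0.92,0,0,0,0],
  [0,0.17,0.92,0,0,0,0],
  [0,0.17,0.92,0,0,0,0],
  [0,0.17,0.92,0,0,0,0],
  [0,0,0,0,0,0,0],
])

```text
clock: 49.45
position: [0.5734, -0.2556, 0.1207]
ee_rot: [3.136, -0.14, -0.002]
force: [-0.7, -1.1, -0.3]
width: 0.299
gripper_force: 20.0
```

```bash
python3 - <<'E'
from h import *
from cell import arm
s,d=wrist(arm);print(s["position"],yaw(s),s["gripper_force"])
for z in(.035,.1):
  for b in blobs(d,"g",z,300):print(z,*b)
cv2.imwrite("pics/w5.png",d["pixels"][:,:,::-1])
E
```

```text
[ 0.57336352 -0.25562554  0.12067026] -5.095814707851731 19.9886754155159
0.035 [311.1 156. ] [ 0.6077 -0.2529] [ 587.3 -250.6  148.7  170.6] -6.0 27.1 33303
0.1 [311.1 156. ] [ 0.6208 -0.2555] [ 605.9 -253.7  109.2  125.3] -6.0 27.1 33303
```

View pics/w5.png

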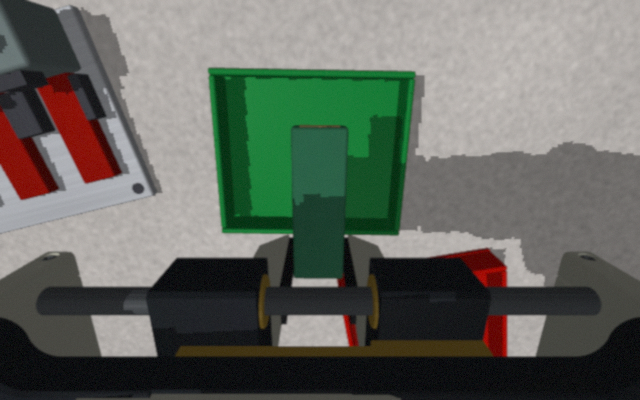

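The green slat is centred over the green tray, whose corners are around (210,70) to (400,233). I'll lower it and release.

Call:
carry_out([
  [0,0,0,1,0,0,0],
  [0,0,0,1,0,0,0],
  [0,0,0,1,0,0,0],
  [0,0,0,0.8,0,0,0],
  [0,0,0,0.3,0,0,0],
  [0,0,0,0,0,0,0],
  [0.55,0,0,0,0,0,0],
  [0.55,0,0,0,0,0,0],
])

```text
clock: 50.3
position: [0.5754, -0.251, 0.0203]
ee_rot: [3.138, -0.135, 0.003]
force: [-0.3, -0.2, 0.5]
width: 0.421
gripper_force: 0.0
```

Call:
carry_out([
  [0.55,0,0,0,0,0,0],
  [0.55,0,0,0,0,0,0],
  [0.45,0,0,-1,0,0,0],
  [0.45,0,0,-1,0,0,0],
  [0.45,0,0,-1,0,0,0],
  [0.45,0,0,-1,0,0,0],
  [0.45,0,0,-0.5,0,0,-0.8],
  [0.45,0,0,0,0,0,-0.8],
])

```text
clock: 51.1
position: [0.5759, -0.2514, 0.1344]
ee_rot: [3.137, 0.121, 0.006]
force: [0.6, 0.3, -0.3]
width: 0.452
gripper_force: 0.0
```

Call:
carry_out([
  [0.45,0,0,0,0,0,-0.8],
  [0.45,0,0,0,0,0,0],
])

```text
clock: 51.3
position: [0.5744, -0.2511, 0.1319]
ee_rot: [3.132, 0.243, 0.001]
force: [-0.6, -0.7, 0.8]
width: 0.45
gripper_force: 0.0
```

```bash
python3 pf.py; python3 look2.py|cut -c1-110
```

```text
press frame mm -99.64337410640827 -311.59723711962306 131.9182533874142 yawerr 0.10172510319598693 F -0.7 -0.6 0.8 w 0.44981780298476576 0.0 51.3
r [30.6 74.2] press [ -2.5 -83.8] [83.7 35.8] da 1.5
r [105.5  73.1] press [  -2.3 -143.1] [83.6 32.8] da 1.1
r [337.8 279. ] press [-188.5 -331.1] [16.8 38.3] da -89.8
r [343.9 330.6] press [-250.  -340.2] [40.4 64.2] da -89.8
r [30.6 74.2] [ 0.6335 -0.0018] [634.9  -2.7  86.8  37.2] 10.3 13.1 4348 (array([ 3.04, -9.43,  5.08]), np.flo
r [105.5  73.1] [ 0.644  -0.0627] [644.5 -63.6  86.7  34. ] 9.9 11.6 4154 (array([ 3.04, -6.97,  5.08]), np.fl
r [337.8 279. ] [ 0.4827 -0.2849] [ 483.4 -285.7   17.4   39.7] -81.0 -83.9 590 (array([-3.82, -0.08,  5.07]),
r [343.9 330.6] [ 0.4209 -0.3025] [ 421.7 -304.7   41.9   66.6] -81.0 -87.2 1763 (array([-6.37,  0.29,  5.07])
```

Call:
carry_out([
  [0.45,0.4,-0.975,0,0,0,0],
  [0.45,0.4,-0.975,0,0,0,0],
  [0.45,0.4,-0.975,0,0,0,0],
  [0.45,0.4,-0.975,0,0,0,0],
  [0.45,0.4,-0.975,0,0,0,0],
  [0.45,0.4,-0.975,0,0,0,0],
  [0.45,0.4,-0.975,0,0,0,0],
  [0.45,0,0,0,0,0,0],
])

```text
clock: 52.15
position: [0.6183, -0.0661, 0.1317]
ee_rot: [-3.129, -0.246, -0.002]
force: [0.2, 0.5, 0.0]
width: 0.452
gripper_force: 0.0
```

Call:
carry_out([
  [0.45,0,0,0.9,0,0,0],
  [0.45,0,0,0.9,0,0,0],
  [0.45,0,0,0,0,0,0],
])

```text
clock: 52.45
position: [0.6152, -0.0723, 0.0837]
ee_rot: [-3.132, -0.238, 0.008]
force: [-0.4, 0.5, -0.4]
width: 0.45
gripper_force: 0.0
```

```bash
python3 pf.py; python3 look2.py|cut -c1-110
```

```text
press frame mm -32.055918144629466 -141.1077214154831 83.70232521795243 yawerr -0.08577998880280191 F -0.3 0.5 -0.4 w 0.44992444748008287 0.0 52.45
r [584.4  31.6] press [  87.7 -308.5] [39.6 69.2] da -85.0
r [236.6 174. ] press [ -3.3 -81.9] [80.  28.9] da 0.9
r [319.2 174.8] press [  -3.2 -141.4] [80.1 27.7] da 0.5
r [153.3 174.2] press [ -3.9 -22.9] [80.3 31.6] da 0.8
g [528.9 322.6] press [-134.8 -316.9] [18.5 26. ] da -90.0
r [584.4  31.6] [ 0.7607 -0.2247] [ 761.8 -226.8   41.4   72.3] -76.2 -81.5 6734 (array([4.8 , 6.12, 3.12]), n
r [236.6 174. ] [ 0.6301 -0.0076] [631.7  -7.1  83.6  30.2] 9.7 7.6 3900 (array([ 0.18, -2.46,  3.15]), np.flo
r [319.2 174.8] [ 0.6389 -0.0688] [641.3 -68.6  83.7  28.9] 9.3 8.9 3673 (array([0.19, 0.02, 3.15]), np.float6
r [153.3 174.2] [0.6204 0.054 ] [621.6  53.7  83.9  33. ] 9.6 9.6 4248 (array([ 0.15, -4.93,  3.15]), np.float
g [528.9 322.6] [ 0.535  -0.2717] [ 533.3 -271.    19.3   27.2] -81.2 86.5 457 (array([-4.42,  6.48,  3.17]),
```

Call:
carry_out([
  [0.45,0.08,0,0.9,0,0,0],
  [0.45,0,0,0.9,0,0,0],
  [0.45,0,0,0.84,0,0,0],
  [0,0,0,0,0,0,0],
  [0,0,0,0,0,0,0],
  [0,0,0,0,0,0,0],
  [0,0,0,0,0,0,0],
  [0,0,0,0,0,0,0],
])

```text
clock: 53.3
position: [0.621, -0.0712, 0.0224]
ee_rot: [3.132, 0.241, 0.005]
force: [-1.2, 0.9, 6.2]
width: 0.065
gripper_force: 3.4
```

Call:
carry_out([
  [0,0,0,-0.1,0,0,0],
  [0,-0.6,0,-0.05,0,0,0],
  [0,-0.7,0,0,0,0,0],
  [0,-0.7,0,-0.5,0,0,0],
  [0,0,0,-1,0,0,0.63],
  [0,0,0,-1,0,0,0],
  [0,0,0,-1,0,0,0],
  [0,0,0,-0.5,0,0,0],
])

```text
clock: 54.1
position: [0.5711, -0.079, 0.1269]
ee_rot: [3.138, 0.142, 0.005]
force: [0.3, 0.1, -0.1]
width: 0.007
gripper_force: 0.0
```

Call:
carry_out([
  [0,-0.65,0.93,0,0,0,0],
  [0,-0.65,0.93,0,0,0,0],
  [0,-0.65,0.93,0,0,0,0],
  [0,-0.65,0.93,0,0,0,0],
  [0,-0.65,0.93,0,0,0,0],
  [0,-0.65,0.93,0,0,0,0],
  [0,-0.65,0.93,0,0,0,0],
  [0,-0.65,0.93,0,0,0,0],
])

```text
clock: 54.9
position: [0.4565, -0.2769, 0.124]
ee_rot: [-3.138, -0.142, 0.001]
force: [0.9, -1.7, -0.3]
width: 0.001
gripper_force: 0.0
```

Call:
carry_out([
  [0,-0.65,0.93,0,0,0,0],
  [0,-0.65,0.93,0,0,0,0],
  [0,-0.65,0.93,0,0,0,0],
  [0,-0.65,0.93,0,0,0,0],
  [0,0,0,0,0,0,0],
  [0,0,0,0,0,0,0],
])

```text
clock: 55.5
position: [0.4006, -0.3748, 0.124]
ee_rot: [-3.138, -0.14, 0.001]
force: [0.5, 0.6, 0.2]
width: -0.0
gripper_force: 0.0
```

```bash
python3 - <<'E'
from h import *
from cell import arm
s,d=wrist(arm);print(s["position"],yaw(s),s["gripper_force"],to(s,[.4008,-.3744,.019],5.2))
cv2.imwrite("pics/w6.png",d["pixels"][:,:,::-1])
E
```

```text
[ 0.40063828 -0.37477618  0.12398055] 5.103984894931053 0.0 (array([ 0.01, -0.01,  4.2 ]), np.float64(-0.02), array([ 0.01, -0.01,  4.2 ]))
```

View pics/w6.png

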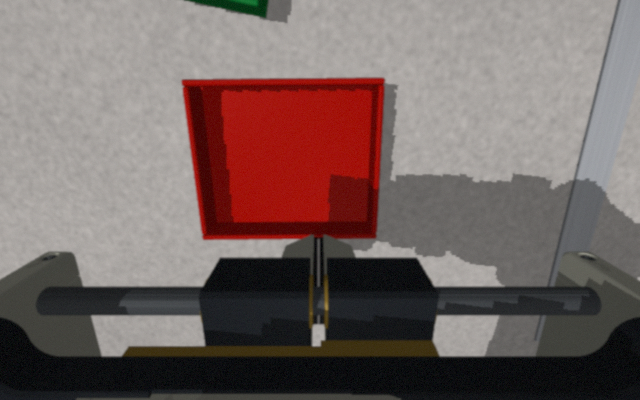

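The tray is empty and the grip missed, having closed too high. I'll go back and look at lane 1.

Call:
carry_out([
  [0.45,0.65,-0.93,0,0,0,0],
  [0.45,0.65,-0.93,0,0,0,0],
  [0.45,0.65,-0.93,0,0,0,0],
  [0.45,0.65,-0.93,0,0,0,0],
  [0.45,0.65,-0.93,0,0,0,0],
  [0.45,0.65,-0.93,0,0,0,0],
  [0.45,0.65,-0.93,0,0,0,0],
  [0.45,0.65,-0.93,0,0,0,0],
])

```text
clock: 56.35
position: [0.5146, -0.1747, 0.1243]
ee_rot: [-3.138, -0.146, -0.0]
force: [1.1, -0.6, -0.2]
width: 0.451
gripper_force: 0.0
```

Call:
carry_out([
  [0.45,0.65,-0.93,0,0,0,0],
  [0.45,0.65,-0.93,0,0,0,0],
  [0.45,0.65,-0.93,0,0,0,0],
  [0.45,0.65,-0.93,0,0,0,-0.63],
  [0.45,0,0,0,0,0,0],
  [0.45,0,0,0,0,0,0],
])

```text
clock: 56.95
position: [0.5701, -0.077, 0.1241]
ee_rot: [-3.131, -0.246, 0.001]
force: [-0.2, -1.1, 0.4]
width: 0.452
gripper_force: 0.0
```

```bash
python3 pf.py; python3 look2.py|cut -c1-110;python3 -c "
import numpy as np,cv2;cv2.imwrite('pics/w7.png',np.load('pics/w.npz')['pixels'][:,:,::-1])"
```

```text
press frame mm -77.41031715004151 -138.84137094747183 124.06681784514913 yawerr 0.20799614446304382 F -0.4 -1.1 0.4 w 0.4518854374700872 0.0 56.95
r [540.8   3.9] press [  66.2 -306. ] [ 7.6 53.9] da -89.8
r [171.8 103.1] press [ -2.7 -22.5] [82.7 30.6] da 0.9
r [247.2 103. ] press [ -2.5 -81.6] [82.6 28.5] da 1.1
r [321.7 103.4] press [  -2.1 -141. ] [82.5 28.1] da 0.1
r [526.5 333.7] press [-227.6 -347.1] [52.2 32.4] da 0.3
r [540.8   3.9] [ 0.7408 -0.2179] [ 740.7 -226.3    7.9   55.9] -81.0 -76.8 522 (array([5.81, 6.09, 4.76]), np
r [171.8 103.1] [0.6246 0.0541] [625.1  53.7  85.9  31.8] 9.7 9.8 3846 (array([ 2.11, -4.81,  4.76]), np.float
r [247.2 103. ] [ 0.6344 -0.0071] [634.7  -6.9  85.8  29.6] 9.9 8.8 3656 (array([ 2.11, -2.35,  4.76]), np.flo
r [321.7 103.4] [ 0.6438 -0.0675] [644.5 -67.8  85.7  29.2] 8.9 8.2 3533 (array([2.12, 0.1 , 4.76]), np.float6
r [526.5 333.7] [ 0.4494 -0.3161] [ 445.7 -315.    54.2   33.7] 9.1 20.7 1197 (array([-7.28,  8.63,  4.76]), n
```

View pics/w7.png

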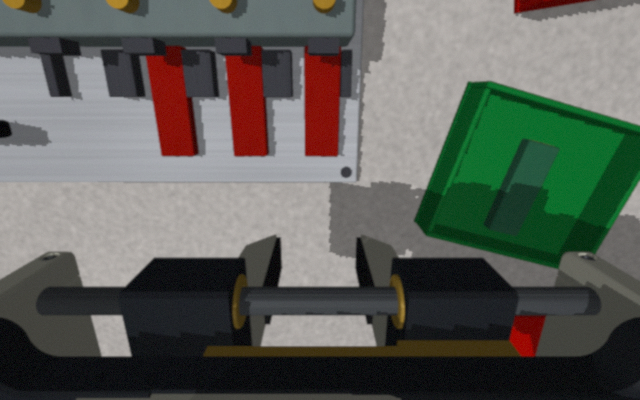

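Lane 1's slat is still at (322,103), and the green slat lies in the green tray at (522,185). I'll retry the grip lower.

Call:
carry_out([
  [0.45,0.91,0.05,0.3,0,0,0],
  [0.45,0.91,0.04,0.5,0,0,0],
  [0.45,0,0,0.9,0,0,0],
  [0.45,0,0,0.9,0,0,0],
  [0.45,0,0,0.9,0,0,0],
  [0.45,0,0,0.6,0,0,0],
  [0.45,0,0,0.24,0,0,0],
  [0.45,0,0,0,0,0,0],
])

```text
clock: 57.8
position: [0.6149, -0.0746, 0.0152]
ee_rot: [3.132, 0.24, -0.002]
force: [-0.8, -0.7, 0.8]
width: 0.451
gripper_force: 0.0
```

Call:
carry_out([
  [0,0,0,0,0,0,0],
  [0,0,0,0,0,0,0],
  [0,0,0,0,0,0,0],
  [0,0,0,0,0,0,0],
  [0,0,0,0,0,0,0],
  [0,0,0,0,0,0,0],
])

```text
clock: 58.4
position: [0.6158, -0.0738, 0.0168]
ee_rot: [-3.132, -0.242, -0.002]
force: [-3.3, 2.2, 8.7]
width: 0.301
gripper_force: 20.0
```

```bash
python3 pf.py
```

```text
press frame mm -31.72707472086613 -142.58999665588507 16.772896634583123 yawerr 0.06646246281696477 F -2.9 2.7 8.7 w 0.3013364735620593 19.973554015159607 58.4
```

Call:
carry_out([
  [0,0,-0.06,-0.12,0,0,0],
  [0,-0.6,-0.03,-0.05,0,0,0],
  [0,-0.7,0,0,0,0,0],
  [0,-0.6,0,-0.5,0,0,0],
  [0,0,0,-1,0,0,0.63],
  [0,0,0,-1,0,0,0],
  [0,0,0,-1,0,0,0],
  [0,0,0,-0.5,0,0,0],
])

```text
clock: 59.2
position: [0.5693, -0.0795, 0.1225]
ee_rot: [3.138, 0.142, 0.005]
force: [0.5, 0.7, -0.3]
width: 0.3
gripper_force: 19.9
```

Call:
carry_out([
  [0,-0.65,0.93,0,0,0,0],
  [0,-0.65,0.93,0,0,0,0],
  [0,-0.65,0.93,0,0,0,0],
  [0,-0.65,0.93,0,0,0,0],
  [0,-0.65,0.93,0,0,0,0],
  [0,-0.65,0.93,0,0,0,0],
  [0,-0.65,0.93,0,0,0,0],
  [0,-0.65,0.93,0,0,0,0],
])

```text
clock: 60.0
position: [0.4546, -0.2773, 0.1197]
ee_rot: [3.138, 0.142, -0.001]
force: [0.4, 0.5, -0.0]
width: 0.299
gripper_force: 19.9
```

Call:
carry_out([
  [0,-0.65,0.93,0,0,0,0],
  [0,-0.65,0.93,0,0,0,0],
  [0,-0.65,0.93,0,0,0,0],
  [0,-0.65,0.93,0,0,0,0],
  [0,0,0,0,0,0,0],
  [0,0,0,0,0,0,0],
])

```text
clock: 60.6
position: [0.3987, -0.3751, 0.1196]
ee_rot: [-3.138, -0.14, 0.001]
force: [-0.0, 0.6, -1.2]
width: 0.3
gripper_force: 19.9
```

```bash
cat > tgt.py <<'E'
import sys
from h import *
from cell import arm
s=arm.observe();t=[float(v) for v in sys.argv[1:5]];print(s["position"].round(4),yaw(s).round(2),s["gripper_force"].round(1),s["width"].round(2),s["clock"],to(s,t[:3],t[3]))
E
python3 tgt.py .399 -.3744 .019 5.2
```

```text
Traceback (most recent call last):
  File "tgt.py", line 4, in <module>
    s=arm.observe();t=[float(v) for v in sys.argv[1:5]];print(s["position"].round(4),yaw(s).round(2),s["gripper_force"].round(1),s["width"].round(2),s["clock"],to(s,t[:3],t[3]))
                                                                                                     ^^^^^^^^^^^^^^^^^^^^^^^^
AttributeError: 'float' object has no attribute 'round'
```

Call:
carry_out([
  [0,0,0,1,0,0,0],
  [0,0,0,1,0,0,0],
  [0,0,0,1,0,0,0],
  [0,0,0,0.8,0,0,0],
  [0,0,0,0.25,0,0,0],
  [0,0,0,0,0,0,0],
  [0.42,0,0,0,0,0,0],
  [0.42,0,0,0,0,0,0],
])

```text
clock: 61.4
position: [0.4001, -0.3752, 0.0199]
ee_rot: [3.137, 0.143, 0.002]
force: [-0.2, 0.6, 0.4]
width: 0.408
gripper_force: 0.0
```

Call:
carry_out([
  [0.42,0,0,0,0,0,0],
  [0.42,0,0,0,0,0,0],
  [0.42,0,0,-1,0,0,0],
  [0.42,0,0,-1,0,0,0],
  [0.45,0,0,-1,0,0,0],
  [0.45,0,0,-1,0,0,0],
  [0.45,0,0,-0.3,0,0,-0.63],
  [0.45,0.61,-0.93,0,0,0,0],
])

```text
clock: 62.2
position: [0.4097, -0.3536, 0.1281]
ee_rot: [3.128, 0.235, 0.002]
force: [0.1, 0.4, -0.8]
width: 0.451
gripper_force: 0.0
```

Call:
carry_out([
  [0.45,0.61,-0.93,0,0,0,0],
  [0.45,0.61,-0.93,0,0,0,0],
  [0.45,0.61,-0.93,0,0,0,0],
  [0.45,0.61,-0.93,0,0,0,0],
  [0.45,0.61,-0.93,0,0,0,0],
  [0.45,0.61,-0.93,0,0,0,0],
  [0.45,0.61,-0.93,0,0,0,0],
  [0.45,0.61,-0.93,0,0,0,0],
])

```text
clock: 63.0
position: [0.5032, -0.1461, 0.1266]
ee_rot: [3.132, 0.241, 0.001]
force: [0.6, 0.4, 0.2]
width: 0.45
gripper_force: 0.0
```

Call:
carry_out([
  [0.45,0.61,-0.93,0,0,0,0],
  [0.45,0.61,-0.93,0,0,0,0],
  [0.45,0.61,-0.93,0,0,0,0],
  [0.45,0.61,-0.93,0,0,0,0],
  [0.45,0.61,-0.93,0,0,0,0],
  [0.45,0,0,0,0,0,0],
  [0.45,0,0,0,0,0,0],
])

```text
clock: 63.7
position: [0.5603, -0.02, 0.1263]
ee_rot: [3.132, 0.243, -0.0]
force: [-0.6, -0.6, -0.7]
width: 0.444
gripper_force: 0.0
```

```bash
sed -i 's/s\["gripper_force"\].round(1),s\["width"\].round(2)/s["gripper_force"],s["width"]/' tgt.py; python3 pf.py; python3 look2.py|grep press
```

```text
press frame mm -78.36547257988938 -81.01844998525395 126.3052440831213 yawerr 0.11515932364938486 F -0.7 -0.5 -0.7 w 0.4442318971346175 0.0 63.7
r [607.3   3.9] press [  66.  -293.8] [ 7.1 38.5] da -89.9
r [244.7 102.1] press [ -2.6 -21.5] [83.1 28.5] da 0.9
r [319.5 102.3] press [ -2.3 -81.2] [83.3 27.7] da 0.7
r [532.9 336.2] press [-230.3 -299.3] [51.6 16.5] da -0.7
```

Call:
carry_out([
  [0.45,0.92,0,0.3,0,0,0],
  [0.45,0.92,0,0.5,0,0,0],
  [0.45,0,0,0.9,0,0,0],
  [0.45,0,0,0.9,0,0,0],
  [0.45,0,0,0.9,0,0,0],
  [0.45,0,0,0.7,0,0,0],
  [0.45,0,0,0.24,0,0,0],
  [0.45,0,0,0,0,0,0],
])

```text
clock: 64.55
position: [0.605, -0.0147, 0.0146]
ee_rot: [3.132, 0.239, -0.003]
force: [0.3, 0.2, 0.2]
width: 0.451
gripper_force: 0.0
```

Call:
carry_out([
  [0,0,0,0,0,0,0],
  [0,0,0,0,0,0,0],
  [0,0,0,0,0,0,0],
  [0,0,0,0,0,0,0],
  [0,0,0,0,0,0,0],
  [0,0,0,0,0,0,0],
])

```text
clock: 65.15
position: [0.6065, -0.0136, 0.0163]
ee_rot: [3.132, 0.241, 0.003]
force: [-1.0, -1.0, 7.2]
width: 0.302
gripper_force: 20.0
```

```bash
python3 pf.py
```

```text
press frame mm -31.71934570102342 -81.74466046724164 16.299605607996515 yawerr 0.028629896311905156 F -1.1 -0.8 7.2 w 0.30226481521956783 19.998947381973267 65.15
```

Call:
carry_out([
  [0,0,0,-0.12,0,0,0],
  [0,-0.6,-0.03,-0.05,0,0,0],
  [0,-0.7,0,0,0,0,0],
  [0,-0.6,0,-0.5,0,0,0],
  [0,0,0,-1,0,0,0.63],
  [0,0,0,-1,0,0,0],
  [0,0,0,-1,0,0,0],
  [0,0,0,-0.5,0,0,0],
])

```text
clock: 65.95
position: [0.5596, -0.0197, 0.1217]
ee_rot: [3.138, 0.143, 0.004]
force: [0.3, -0.1, -0.6]
width: 0.299
gripper_force: 20.0
```

Call:
carry_out([
  [0,-0.64,0.93,0,0,0,0],
  [0,-0.64,0.93,0,0,0,0],
  [0,-0.64,0.93,0,0,0,0],
  [0,-0.64,0.93,0,0,0,0],
  [0,-0.64,0.93,0,0,0,0],
  [0,-0.64,0.93,0,0,0,0],
  [0,-0.64,0.93,0,0,0,0],
  [0,-0.64,0.93,0,0,0,0],
])

```text
clock: 66.75
position: [0.4472, -0.2176, 0.1192]
ee_rot: [-3.138, -0.143, 0.001]
force: [-0.2, -0.6, -1.3]
width: 0.297
gripper_force: 20.0
```

Call:
carry_out([
  [0,-0.64,0.93,0,0,0,0],
  [0,-0.64,0.93,0,0,0,0],
  [0,-0.64,0.93,0,0,0,0],
  [0,-0.64,0.93,0,0,0,0],
  [0,0,0,0,0,0,0],
  [0,0,0,0,0,0,0],
])

```text
clock: 67.35
position: [0.3923, -0.3154, 0.1191]
ee_rot: [-3.138, -0.14, 0.001]
force: [0.7, 0.3, -0.7]
width: 0.301
gripper_force: 20.0
```

```bash
python3 tgt.py .3934 -.3148 .019 5.2; python3 - <<'E'
from h import *
from cell import arm
s,d=wrist(arm);cv2.imwrite("pics/w8.png",d["pixels"][:,:,::-1])
E
```

```text
[ 0.3923 -0.3154  0.1191] 5.1 19.99822497367859 0.30122134667350875 67.35 (array([ 0.05, -0.02,  4.01]), np.float64(-0.02), array([ 0.05, -0.02,  4.01]))
```

View pics/w8.png

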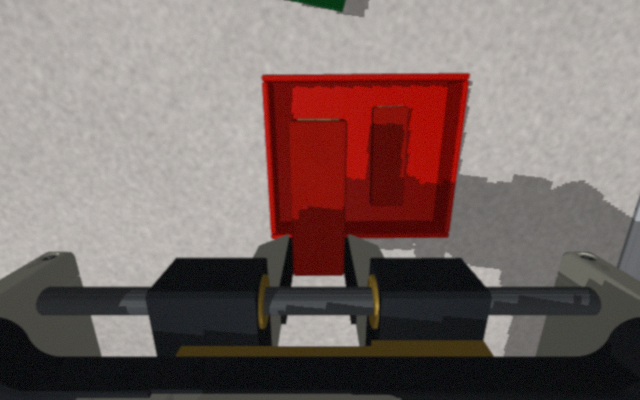

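The tray already holds the first red slat at (390,155), and the second is positioned over its left side at (320,190). I'll lower it and release.

Call:
carry_out([
  [0,0.05,0,1,0,0,0],
  [0,0,0,1,0,0,0],
  [0,0,0,1,0,0,0],
  [0,0,0,0.8,0,0,0],
  [0,0,0,0.22,0,0,0],
  [0,0,0,0,0,0,0],
  [0.42,0,0,0,0,0,0],
  [0.42,0,0,0,0,0,0],
])

```text
clock: 68.2
position: [0.3949, -0.3154, 0.0201]
ee_rot: [3.137, 0.143, 0.003]
force: [0.4, -0.4, -0.7]
width: 0.399
gripper_force: 0.0
```

Call:
carry_out([
  [0.42,0,0,0,0,0,0],
  [0.42,0,0,0,0,0,0],
  [0.42,0,0,-1,0,0,0],
  [0.42,0,0,-1,0,0,0],
  [0.45,0,0,-1,0,0,0],
  [0.45,0,0,-1,0,0,0],
  [0.45,0,0,-0.3,0,0,-0.63],
  [0.45,0.6,-0.93,0,0,0,0],
])

```text
clock: 69.0
position: [0.4046, -0.2934, 0.1282]
ee_rot: [3.129, 0.235, 0.002]
force: [0.4, -0.8, -0.3]
width: 0.453
gripper_force: 0.0
```

Call:
carry_out([
  [0.45,0.6,-0.93,0,0,0,0],
  [0.45,0.6,-0.93,0,0,0,0],
  [0.45,0.6,-0.93,0,0,0,0],
  [0.45,0.6,-0.93,0,0,0,0],
  [0.45,0.6,-0.93,0,0,0,0],
  [0.45,0.6,-0.93,0,0,0,0],
  [0.45,0.6,-0.93,0,0,0,0],
  [0.45,0.6,-0.93,0,0,0,0],
])

```text
clock: 69.8
position: [0.4956, -0.0866, 0.1267]
ee_rot: [3.132, 0.241, 0.0]
force: [0.6, 0.1, -0.3]
width: 0.45
gripper_force: 0.0
```

Call:
carry_out([
  [0.45,0.6,-0.93,0,0,0,0],
  [0.45,0.6,-0.93,0,0,0,0],
  [0.45,0.6,-0.93,0,0,0,0],
  [0.45,0.6,-0.93,0,0,0,0],
  [0.45,0.6,-0.93,0,0,0,0],
  [0.45,0,0,0,0,0,0],
  [0.45,0,0,0,0,0,0],
])

```text
clock: 70.5
position: [0.5515, 0.0391, 0.1264]
ee_rot: [3.132, 0.243, -0.001]
force: [-0.8, -0.3, 0.3]
width: 0.452
gripper_force: 0.0
```

```bash
python3 pf.py; python3 look2.py|grep press
```

```text
press frame mm -78.05883733621023 -21.216534578625623 126.42076234134922 yawerr 0.11196331848060659 F -0.8 -0.2 0.3 w 0.45226002902502943 0.0 70.5
r [319.2 102.7] press [ -2.4 -21.3] [82.6 27.7] da 0.5
```

Call:
carry_out([
  [0.45,0.92,0,0.3,0,0,0],
  [0.45,0.92,0,0.5,0,0,0],
  [0.45,0,0,0.9,0,0,0],
  [0.45,0,0,0.9,0,0,0],
  [0.45,0,0,0.9,0,0,0],
  [0.45,0,0,0.7,0,0,0],
  [0.45,0,0,0.24,0,0,0],
  [0.45,0,0,0,0,0,0],
])

```text
clock: 71.35
position: [0.5964, 0.0445, 0.0149]
ee_rot: [3.132, 0.239, -0.003]
force: [0.9, 0.1, 0.4]
width: 0.447
gripper_force: 0.0
```

Call:
carry_out([
  [0,0,0,0,0,0,0],
  [0,0,0,0,0,0,0],
  [0,0,0,0,0,0,0],
  [0,0,0,0,0,0,0],
  [0,0,0,0,0,0,0],
  [0,0,0,0,0,0,0],
])

```text
clock: 71.95
position: [0.5979, 0.0456, 0.0165]
ee_rot: [3.132, 0.241, 0.003]
force: [-1.2, -1.1, 6.5]
width: 0.299
gripper_force: 20.0
```

```bash
python3 pf.py
```

```text
press frame mm -31.183286374908118 -21.854258810511944 16.543521890301097 yawerr 0.025676497131964737 F -1.4 -0.9 6.5 w 0.29886828689272943 19.99608814716339 71.95
```

Call:
carry_out([
  [0,0,0,-0.12,0,0,0],
  [0,-0.6,-0.03,-0.05,0,0,0],
  [0,-0.7,0,0,0,0,0],
  [0,-0.6,0,-0.5,0,0,0],
  [0,0,0,-1,0,0,0.63],
  [0,0,0,-1,0,0,0],
  [0,0,0,-1,0,0,0],
  [0,0,0,-0.5,0,0,0],
])

```text
clock: 72.75
position: [0.551, 0.0396, 0.122]
ee_rot: [-3.138, -0.143, -0.004]
force: [0.6, -0.4, -0.6]
width: 0.297
gripper_force: 20.0
```

Call:
carry_out([
  [0,-0.47,0.92,0,0,0,0],
  [0,-0.47,0.92,0,0,0,0],
  [0,-0.47,0.92,0,0,0,0],
  [0,-0.47,0.92,0,0,0,0],
  [0,-0.47,0.92,0,0,0,0],
  [0,-0.47,0.92,0,0,0,0],
  [0,-0.47,0.92,0,0,0,0],
  [0,-0.47,0.92,0,0,0,0],
])

```text
clock: 73.55
position: [0.4724, -0.1534, 0.1194]
ee_rot: [-3.138, -0.143, 0.001]
force: [1.1, 0.2, -0.9]
width: 0.301
gripper_force: 20.0
```

Call:
carry_out([
  [0,-0.47,0.92,0,0,0,0],
  [0,-0.47,0.92,0,0,0,0],
  [0,-0.47,0.92,0,0,0,0],
  [0,-0.47,0.92,0,0,0,0],
  [0,-0.47,0.92,0,0,0,0],
  [0,-0.47,0.92,0,0,0,0],
  [0,-0.47,0.92,0,0,0,0],
  [0,-0.47,0.92,0,0,0,0],
])

```text
clock: 74.35
position: [0.3955, -0.345, 0.1194]
ee_rot: [-3.138, -0.143, 0.001]
force: [0.6, -0.6, -0.5]
width: 0.298
gripper_force: 20.0
```

Call:
carry_out([
  [0,0,0,0,0,0,0],
  [0,0,0,0,0,0,0],
])

```text
clock: 74.55
position: [0.3958, -0.3444, 0.1193]
ee_rot: [-3.138, -0.14, 0.001]
force: [-0.8, 0.3, -0.5]
width: 0.299
gripper_force: 20.0
```

```bash
python3 tgt.py .3961 -.3447 .025 5.2
```

```text
[ 0.3958 -0.3444  0.1193] 5.12 19.996069371700287 0.2990114587588067 74.55 (array([0.01, 0.02, 3.77]), np.float64(-0.01), array([0.01, 0.01, 3.77]))
```

Call:
carry_out([
  [0,0,0,1,0,0,0],
  [0,0,0,1,0,0,0],
  [0,0,0,1,0,0,0],
  [0,0,0,0.6,0,0,0],
  [0,0,0,0.24,0,0,0],
  [0,0,0,0,0,0,0],
  [0.42,0,0,0,0,0,0],
  [0.42,0,0,0,0,0,0],
])

```text
clock: 75.35
position: [0.397, -0.3443, 0.0245]
ee_rot: [3.138, 0.143, 0.002]
force: [0.8, -0.2, 0.2]
width: 0.402
gripper_force: 0.0
```

Call:
carry_out([
  [0.42,0,0,0,0,0,0],
  [0.42,0,0,-0.5,0,0,0],
  [0.42,0,0,-1,0,0,0],
  [0.42,0,0,-1,0,0,0],
  [0.45,0,0,-1,0,0,0],
  [0.45,0,0,-1,0,0,0],
  [0.45,-0.6,0,-0.5,0,0,0],
  [0.45,0,0,0,0,0,0],
])

```text
clock: 76.15
position: [0.3808, -0.3468, 0.1514]
ee_rot: [3.135, 0.14, 0.003]
force: [0.2, -0.1, -1.2]
width: 0.449
gripper_force: 0.0
```

```bash
python3 - <<'E'
from h import *
from cell import arm
s,d=wrist(arm);t=arm.get_image("top");print(s["position"],s["clock"])
a=d["pixels"][40:280,160:480];b=cv2.resize(t["pixels"][70:300,180:480],None,fx=1.6,fy=1.6)
o=np.zeros((b.shape[0],320+b.shape[1],3),np.uint8);o[:240,:320]=a;o[:,320:]=b
cv2.imwrite("pics/end.png",o[:,:,::-1])
E
```

```text
[ 0.38078792 -0.34676853  0.15138857] 76.15
```

View pics/end.png

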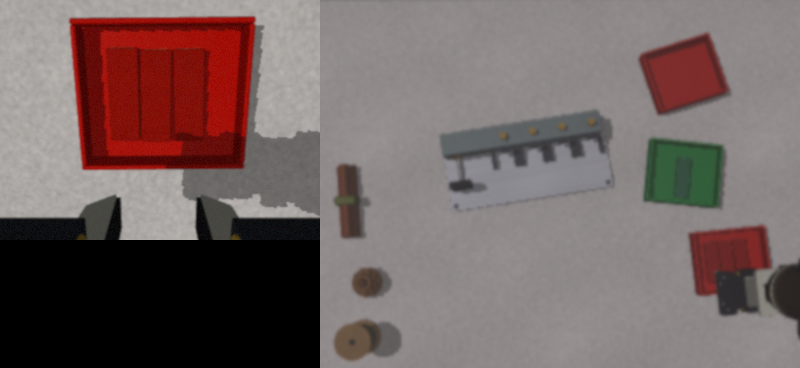

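The red tray holds three slats side by side at (155,95) in the left panel. The green tray holds its slat at (683,177) in the right panel. The handle is home, the bystanders haven't moved, and the gripper is clear.

```bash
python3 -c "
from cell import arm
print(arm.sign_off())"
```

```text
the job is handed in; nothing more can be done
None
```

I pressed all four slats together and sorted them, the three reds into the right-most red tray and the one green into the green tray; the handle is home, the bystanders look unmoved, and the job was handed in at about 76 s with no verdict shown.

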